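# Load and clamp the tumbling barrel

## Task

Load every stepped bush on the bench into the open tumbling barrel and put the lid on, fully down in the mouth. Then swing both halves of the clamp ring shut around the two flanges, fold the latch loop flat down over the stud, and push the straight leg of the R-clip through the stud's cross-hole until its bent leg has snapped over the stud. Leave the plain blanks and everything else on the bench where they are.

Things in the scene. Friction and masses are not known exactly. Their poses are not given: they have to be found in the camera images.
- barrel: Upright steel barrel bolted to a 160 mm square plate. Origin on its axis at bench height; x points from the front, where the ring halves meet, to the ring's hinge at the back; z up. Outside diameter 128, inside 117; inner floor 26 and mouth 116 above the bench; top flange 140 across, 8 thick. Four loose 22 mm tumbling stones lie in it and stay there.
- barrel_mouth (a point): Centre of the barrel's mouth, at the top face of its flange, 116 mm above the bench.
- ring_hinge (a point): On the upright hinge pin of the clamp ring, 88 mm behind the barrel's axis (+x of the barrel); both ring halves turn about it.
- half_left (a joint): Left (+y) half of the clamp ring: 0 is shut around the flanges, larger is swung outwards (rad, clockwise from above), up to 1.1. Stays where it is left; about 2 N at the peg moves it. The ring is a channel 160 mm across and 28 mm high, its top 130 mm above the bench; its lips pass 4 mm above the seated lid's flange.
- half_right (a joint): Right (-y) half of the clamp ring, the mirror image: 0 is shut, larger is swung outwards (rad, counter-clockwise from above), up to 1.1; equally stiff. Its free end carries the stud.
- left_peg (a point): Centre of the top of the upright grip peg on the left half: a round pin 16 mm in diameter, top 168 and foot 118 mm above the bench, 94 mm from the barrel's axis, 45 degrees left of the front when shut. The point turns with the half; its axes are the barrel's when shut.
- right_peg (a point): The same on the right half, 45 degrees to the right of the front when shut.
- loop (a joint): Latch loop: wire frame 34 mm wide with a flat tab, pivoted on the left half's free end about a level axis (the half's x). 0 is folded flat to the right, over the stud; 1.57 stands straight up; up to 2.0, leaning away from the stud. Stays where it is left; under 1 N moves it.
- loop_pivot (a point): Middle of the latch loop's pivot axis, 122 mm above the bench. The point turns with the loop; its -y axis points along the loop to the tab.
- loop_tab (a point): Centre of the upper face (when folded down) of the loop's tab (22 mm wide, 30 mm long, 5 mm thick), 64 mm from the pivot axis; the tab ends 79 mm from it, the loop's end bar is 48 mm from it.
- stud_hole (a point): Centre of the stud's cross-hole. The stud is a 16 mm square pin on the right half's free end, 96 mm in front of the barrel's axis and 13 mm right of it when shut, its top 147 mm above the bench. The hole is 7.5 mm square, 136 mm above the bench, and runs right through along the point's x axis (when shut, from the front towards the barrel).
- lid: Steel lid, about 0.45 kg. Origin at the centre of its underside, z up. A plug 110 mm across and 8 mm deep, coned at the foot, enters the barrel's mouth; the flange above it, 140 mm across, 8 to 14 mm above the origin, rests on the barrel's flange (seated origin 108 mm above the bench). Round black knob on top, 34 mm across, 26 to 48 mm above the origin.
- clip: R-clip of 5 mm wire lying flat. Origin on the straight leg where the eye begins; x along the straight leg to its tip at x = 85 mm. The double-coil eye is rigid, 10 mm thick (z -2.5 to 7.5), x -33 to 8, with parallel sides at y 0 and 24 (29 mm over all): pinch it at x = -12. The bent leg springs (about 3 N): from y = 24 to a hollow at x 27 to 45 between necks at 20 and 52; flared end at 72.
- clip_seat (a point): Point of the straight leg, 36 mm along x from the clip's origin, that lies in the middle of the cross-hole when the clip is fully home and the bent leg has snapped over the stud. Same axes as the clip.
- bush1: Stepped bush, turned steel, 0.11 kg: a round foot flange 34 mm in diameter and 8 mm high with a plain round body 25 mm in diameter above it, 30 mm high in all. Origin at the centre of its underside, z up as it stands. Two to four are present.
- bush2: Another stepped bush, the same.
- bush3: Another stepped bush, the same (may be absent).
- bush4: Another stepped bush, the same (may be absent).
- blank1: Plain unturned cylindrical blank, 30 mm in diameter, 38 mm high, standing among the bushes; not to be loaded. Origin at the centre of its underside.
- blank2: Another plain blank, the same.
- chuck_key: T-shaped chuck key lying on the bench, 110 mm long with a 112 mm cross bar, 18 mm high; leave it alone. Origin at the middle of the cross bar.
- caliper: Sliding caliper lying on the bench, 200 mm long, 9 mm high; leave it alone. Origin at the middle of its beam, x along the beam.
- oil_can: Oil can, 70 mm in diameter, spout to 168 mm high; leave it alone. Origin at the centre of its underside.
Not all that is in view belongs to the job. Leave any pink look-alike of the bush4 alone.

How it is judged:
By the outcome, as a careful person would: the job done as asked, in the order asked, and still so for the second after the job is handed in, with the robot touching nothing.
Of bush1, bush2, bush3, bush4 only 2 to 4 are there at a start; the rules pass over those that are not, and their reading is None.
At some moment in a run one of bush1, bush2, bush3, bush4, lid, clip may be knocked a few centimetres aside while the robot is not near it.
Once in a run the grip may slacken for a moment while it holds something.
It also fails if it takes over 210 s, if anything falls off the work surface, if the arm or the gripper's body presses on something with over 40 N, if the wrist force passes 120 N, or if a joint passes its speed limit or range.

## Robot

A 7-joint arm with a two-finger parallel gripper is mounted at the origin on the work surface. World frame = base frame: x ahead of the robot, y to its left, z up, the work surface at z = 0. Lengths are in m, angles in rad, forces in N, time in s.
With the tool pointing down it reaches from about 0.425 to 0.925 m from the base axis. Payload 6.8 kg.
Tool frame: the origin (TCP) lies at the very end of the fingers, on their centre line; the grasp point (between the pads) lies 19 mm behind it; z points along the fingers, y is the line along which they close (so a half turn about z gives the same grasp; the last joint's range is limited). The gripper opens to 85 mm and grips with 20 to 120 N. Pads are 22 mm wide; open, the fingers measure 114 mm over their backs; the gripper's body (76 mm by 85 mm) begins 54 mm behind the grasp point. The pads swing forward as they close: fully open they stand 13 mm farther back than shut.
Start: joints at [-1.421, 0.477, 0.022, 1.555, -0.011, 1.109, -0.083], TCP at [0.172, 0.653, 0.231] pointing down, gripper open.
Joint ranges: [-2.96, 2.96], [-0.34, 2.1], [-1.41, 1.46], [0.24, 2.44], [-1.37, 4.51], [0.17, 1.92], [-2.96, 2.96]. Speed limits (rad/s): [2.39, 2.39, 3.14, 3.14, 3.14, 3.14, 3.14].

## Interface

Orientations are given as a rotation vector (axis times angle).
In Python, from bench import get_obs, grab_frame, hand_in gives the robot as it stands.
- The arm moves only by the tool drive_tool, never from a script. Its argument "rows" is a list of rows, each an object with "offset": the shift along the tool's x, y, z as a fraction of full scale, a list of three; "rotation": the turn, a rotation vector about the tool's x, y, z as a fraction of full scale, a list of three; "claw": the opening, from 0 (shut) to 1 (fully open). In form: [{"offset": [tx, ty, tz], "rotation": [wx, wy, wz], "claw": claw}, ...]. A call has 1 to 20 rows; each row is the pose to reach, as a shift and turn from the pose commanded when the call began, along the tool's axes at that moment; what a row does not reach only later rows make up. Full scale, the value 1, is 0.15 m for a shift and 2 rad for a turn. A row lasts 1/12 s, in which the tool goes at most 41.7 mm and 7.16 degrees, less where a joint would pass 70% of its speed; a pose out of reach is approached as far as the arm can. A call with a number of a shift or a turn outside -1 to 1 is refused whole. A call with a gripper value outside its range is refused whole. The fingers move at their own pace and stop on an object; "force" is the grip in N (left out, the last holds). Time passes only in rows, so rows that repeat a pose let the fingers close. It gives the time, the measured TCP pose, the force, the opening and the grip force at its end, in the units of the state.
- get_obs(): the state, without advancing time (a new reading comes with each control period).
- grab_frame(name): name is "scene" or "top" or "wrist"; returns a dict with "frame" (480x640x3 uint8, red, green, blue), "z_map" (480x640 float32, m along the optical axis (not along the pixel's ray), 0 where there is no reading), "vfov" (degrees; the focal length in pixels is half the picture's height over the tangent of half this angle, whatever the lens; pixels are square), "cx", "cy" (the principal point, pixels), "R" (3x3) and "t" (3): a world point X has camera coordinates R X + t. Camera axes: x right, y down, z forward; pixel columns grow to the right and rows downward; lengths in m; the calibration is good to about 2 mm. A picture is of the moment at which its call begins.
- hand_in(): hands the job in; it is judged then, once.
The state is a dict: "clock": time; "joints": joint angles; "qvel": joint speeds; "tau": joint torques, N m; "tcp_pos": TCP position; "orientation": TCP orientation; "contact_force": force on the tool from outside, world axes, zero at the start; "moment": the same for the moment, N m; "grip_width": finger opening in m; "gripper_force": force on a finger pad.
Only numpy, scipy, OpenCV 4.12 (cv2) and the standard library are available. Lean on these libraries where they do the work, as an engineer would, in place of code of your own. Each camera call takes 0.05 s, during which the arm holds its last target. There are 200 camera calls.

## Working session

There is one attempt and no reset: what is moved stays moved. The work goes in short steps, Python scripts to look and compute and a tool call to move; the robot and the scene stay as the last step left them, time stands still between calls to the robot, and variables do not carry over. Pictures are saved under pics/ and viewed, at most 14 in all, crops included, and the job is handed in when it is done.

Besides the shell and the picture viewer there is one more tool, called after "Request:" as name([rows], argument=value, ...), one row to a line, values as JSON. drive_tool: Moves the arm, as the interface text tells. Its arguments: {"type":"object","properties":{"rows":{"type":"array","items":{"type":"object","properties":{"offset":{"type":"array","items":{"type":"number"}},"rotation":{"type":"array","items":{"type":"number"}},"claw":{"type":"number"}}}},"force":{"type":"number"}},"required":["rows"]}

```bash
ls; mkdir -p pics; cat > h.py <<'E'
import numpy as np, cv2
from bench import get_obs, grab_frame, hand_in
from scipy.spatial.transform import Rotation as Ro
def cam(n):
    d=grab_frame(n); f=240/np.tan(np.radians(d["vfov"])/2); d["f"]=f
    d["R"]=np.array(d["R"]); d["t"]=np.array(d["t"]); return d
def cloud(d):
    v,u=np.mgrid[0:480,0:640]; z=d["z_map"]
    P=np.stack([(u-d["cx"])/d["f"]*z,(v-d["cy"])/d["f"]*z,z],-1)
    W=(P-d["t"])@d["R"]; W[z==0]=np.nan; return W
def ray(d,u,v,h):
    c=-d["R"].T@d["t"]; r=d["R"].T@np.array([(u-d["cx"])/d["f"],(v-d["cy"])/d["f"],1])
    return c+r*(h-c[2])/r[2]
def proj(d,X):
    p=d["R"]@np.array(X)+d["t"]; return p[0]/p[2]*d["f"]+d["cx"],p[1]/p[2]*d["f"]+d["cy"]
def save(d,n,crop=None,s=1):
    im=d["frame"][:,:,::-1]
    if crop: im=im[crop[1]:crop[3],crop[0]:crop[2]]
    cv2.imwrite("pics/"+n,cv2.resize(im,None,fx=s,fy=s,interpolation=cv2.INTER_CUBIC))
def go(pos,yaw=None,down=True,R=None):
    "tool-frame fractions from current measured pose to pos"
    o=get_obs(); R0=Ro.from_rotvec(o["orientation"])
    off=R0.inv().apply(np.array(pos)-o["tcp_pos"])/0.15
    if R is None and yaw is not None: # tool y axis direction at yaw, z down
        y=np.array([np.cos(yaw),np.sin(yaw),0]); z=np.array([0,0,-1.]); x=np.cross(y,z)
        c=[Ro.from_matrix(np.stack([s*x,s*y,z],1)) for s in(1,-1)]
        R=min(c,key=lambda r:(R0.inv()*r).magnitude())
    rot=np.zeros(3) if R is None else (R0.inv()*R).as_rotvec()/2
    return np.round(off,4),np.round(rot,4)
E
python3 - <<'E'
from h import *
o=get_obs(); print({k:np.round(v,3) for k,v in o.items()})
print(np.round(Ro.from_rotvec(o["orientation"]).as_matrix(),3))
for n in("scene","top"):
    d=cam(n); save(d,n+"0.png"); np.savez(n+"0.npz",**d); print(n,d["f"],-d["R"].T@d["t"])
E
```

```text
pics
{'clock': np.float64(0.0), 'joints': array([-1.421,  0.478,  0.022,  1.556, -0.011,  1.109, -0.083]), 'qvel': array([ 0.001, -0.001,  0.001,  0.001, -0.002, -0.001, -0.   ]), 'tau': array([-0.0000e+00, -5.9646e+01,  1.6080e+00, -2.8120e+01,  1.2000e-02,
        9.0000e-03,  0.0000e+00]), 'tcp_pos': array([0.172, 0.652, 0.23 ]), 'orientation': array([-4.040e-01, -3.115e+00,  3.000e-03]), 'contact_force': array([-1.203,  0.543,  0.214]), 'moment': array([0.008, 0.025, 0.001]), 'gripper_force': np.float64(0.0), 'grip_width': np.float64(0.085)}
[[-0.967  0.255 -0.   ]
 [ 0.255  0.967 -0.002]
 [-0.    -0.002 -1.   ]]
scene 438.1452710153853 [ 1.00231668 -0.51202728  0.95677074]
top 542.9484012879676 [0.4560697  0.04234993 1.23122774]
```

View pics/scene0.png

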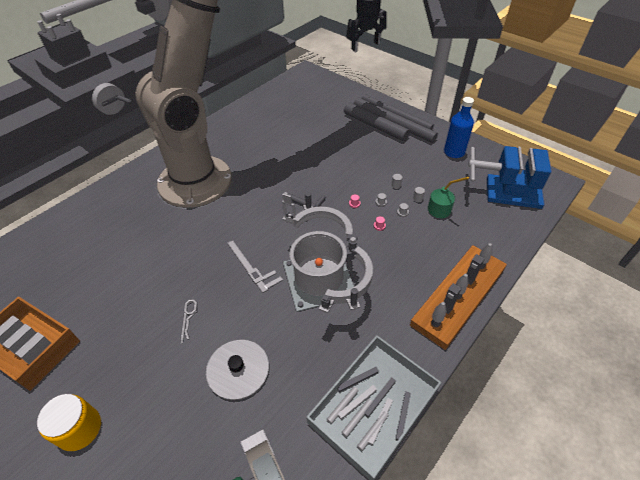

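View pics/top0.png

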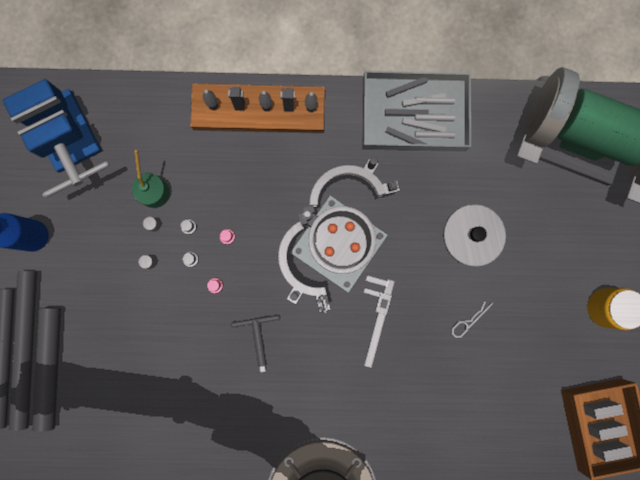

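The scene shows the barrel at top-view (340,240), the open ring halves (upper one right, lower-left one left), the lid at (477,235), the clip at (475,318) and two pink decoys at (227,236) and (214,286). The grey parts at (150,223), (188,227), (190,259) and (146,262) need a closer look.

```bash
python3 - <<'E'
from h import *
t=dict(np.load("top0.npz")); s=dict(np.load("scene0.npz"))
def cr(d,x,y,w=100,h=75,k=4): return cv2.resize(d["frame"][y:y+h,x:x+w,::-1],(w*k,h*k),interpolation=cv2.INTER_CUBIC)
A=np.hstack([cr(t,130,205),cr(t,430,280)]); B=np.hstack([cr(s,350,165),cr(t,270,150,160,160,2)[:300,:].copy() if 0 else cv2.resize(t["frame"][150:315,275:410,::-1],(400,300))])
cv2.imwrite("pics/m1.png",np.vstack([A,B]))
W=cloud(t); 
for u,v in[(150,223),(188,227),(190,259),(146,262),(227,236),(214,286),(477,235),(307,214),(294,296),(372,165),(392,187),(323,303),(340,200),(460,330)]:
    print((u,v),np.round(W[v,u],3), np.round(np.nanmax(W[v-5:v+6,u-5:u+6,2]),3))
E
```

```text
(150, 223) [0.589 0.387 0.04 ] 0.045
(188, 227) [0.583 0.306 0.03 ] 0.037
(190, 259) [0.512 0.298 0.032] 0.036
(146, 262) [0.504 0.392 0.039] 0.045
(227, 236) [0.565 0.219 0.032] 0.038
(214, 286) [0.454 0.245 0.028] 0.034
(477, 235) [ 0.576 -0.332  0.048] 0.054
(307, 214) [0.603 0.043 0.14 ] 0.142
(294, 296) [0.437 0.065 0.171] 0.173
(372, 165) [ 0.701 -0.086  0.161] 0.172
(392, 187) [ 0.661 -0.129  0.143] 0.152
(323, 303) [0.425 0.009 0.191] 0.204
(340, 200) [ 0.655 -0.032 -0.002] 0.012
(460, 330) [ 0.364 -0.309 -0.003] 0.016
```

View pics/m1.png

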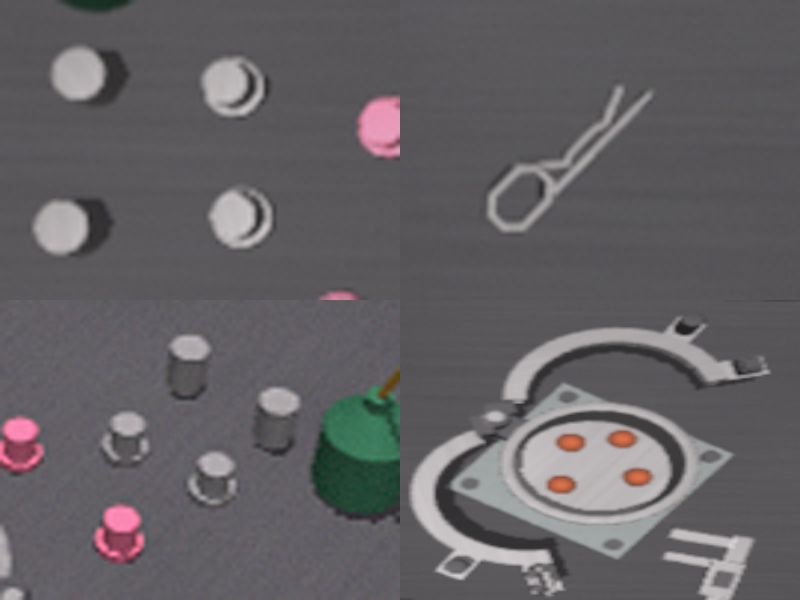

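The top crop shows bushes (with foot flange) at (187,225.5) and (189,259), and blanks at the left column. The clip's straight leg runs from (469,327) to the tip at (493,303), with the bent leg on its upper-left side, so its z is up. The lower-left ring half carries the loop and the upper one the stud.

```bash
cat >> h.py <<'E'
def circ(P):
    A=np.c_[2*P[:,:2],np.ones(len(P))]; c=np.linalg.lstsq(A,(P[:,:2]**2).sum(1),rcond=None)[0]
    return c[:2],np.sqrt(c[2]+c[0]**2+c[1]**2)
def plane(d,m,h): # mask pixels -> world at height h
    v,u=np.nonzero(m); return np.array([ray(d,a,b,h) for a,b in zip(u,v)])
def box(W,c,r,z0,z1):
    return (np.hypot(W[...,0]-c[0],W[...,1]-c[1])<r)&(W[...,2]>z0)&(W[...,2]<z1)
def bushes(t,lo=150):
    W=cloud(t); g=cv2.cvtColor(t["frame"],cv2.COLOR_RGB2HSV); out=[]
    m=((g[...,1]<40)&(g[...,2]>lo)&(W[...,2]>0.018)&(W[...,2]<0.06)).astype(np.uint8)
    n,l,st,c=cv2.connectedComponentsWithStats(m)
    for i in range(1,n):
        if 60<st[i,4]<400: out.append((st[i].tolist(),c[i].round(1),ray(t,*c[i],0.03).round(4),W[l==i][:,2].mean().round(4)))
    return out
E
python3 - <<'E'
from h import *
t=dict(np.load("top0.npz")); W=cloud(t)
for b in bushes(t): print(b)
g=cv2.cvtColor(t["frame"],cv2.COLOR_RGB2HSV)
print("g at bush",g[226,187],g[328,460],g[235,450])
# barrel flange
c=np.array([0.54,-0.02])
for k in range(3):
    m=box(W,c,0.08,0.108,0.124)&(np.hypot(W[...,0]-c[0],W[...,1]-c[1])>0.055)
    P=plane(t,m,0.116); r=np.hypot(*(P[:,:2]-c).T)
    q,R=circ(P); print("barrel",q,R,len(P),P[:,:2].min(0),P[:,:2].max(0)); c=q
# lid flange
m=box(W,(0.57,-0.33),0.09,0.008,0.03); v,u=np.nonzero(m); P=plane(t,m,0.014)
hull=cv2.convexHull(P[:,:2].astype(np.float32))[:,0]; print("lid",cv2.minEnclosingCircle(hull),circ(hull))
m=box(W,(0.57,-0.33),0.04,0.036,0.06); P=plane(t,m,0.048); print("knob",cv2.minEnclosingCircle(P[:,:2].astype(np.float32)))
for nme,p in(("hinge",(0.603,0.043)),("lpeg",(0.437,0.065)),("rpeg",(0.701,-0.086))):
    m=box(W,p,0.025,0.157 if nme!="hinge" else 0.133,0.18); P=plane(t,m,0.168 if nme!="hinge" else 0.14); 
    if len(P): print(nme,cv2.minEnclosingCircle(P[:,:2].astype(np.float32)),len(P))
m=box(W,(0.661,-0.129),0.025,0.138,0.16); P=plane(t,m,0.147); print("stud",P.mean(0),len(P))
m=box(W,(0.425,0.009),0.05,0.175,0.3); print("loop",W[m].mean(0),W[m].max(0),W[m].min(0))
# clip
g2=g[...,2].astype(int); m=(g2>110)&(g[...,1]<60); R=np.zeros_like(m); R[290:345,445:505]=1; m&=R
print("clip px",m.sum())
for p in[(468.7,327.3),(493,303.2),(456,332)]: print(ray(t,*p,0.0025).round(4))
E
```

```text
([144, 217, 12, 13, 119], array([149.2, 223.1]), array([0.5902, 0.3914, 0.03  ]), np.float64(0.0379))
([181, 220, 11, 12, 86], array([185.8, 225.5]), array([0.5865, 0.3107, 0.03  ]), np.float64(0.0297))
([183, 254, 11, 11, 90], array([188. , 258.8]), array([0.5127, 0.3033, 0.03  ]), np.float64(0.0304))
([139, 256, 13, 12, 123], array([144.8, 261.4]), array([0.5053, 0.3978, 0.03  ]), np.float64(0.0379))
([595, 405, 28, 14, 229], array([608.3, 411.5]), array([ 0.194 , -0.6259,  0.03  ]), np.float64(0.0551))
([600, 426, 27, 14, 207], array([612.2, 432.5]), array([ 0.1491, -0.6336,  0.03  ]), np.float64(0.055))
([605, 449, 22, 12, 123], array([613.3, 453.8]), array([ 0.1035, -0.6351,  0.03  ]), np.float64(0.0551))
g at bush [168   7 191] [150   6  86] [168   7 171]
barrel [ 0.55158896 -0.02904744] 0.06490223622956907 565 [ 0.48502489 -0.09885522] [0.61967608 0.03834696]
barrel [ 0.55369775 -0.0307475 ] 0.06468571620044547 976 [ 0.48495263 -0.09885522] [0.62209422 0.03834696]
barrel [ 0.55369775 -0.0307475 ] 0.06468571620044547 976 [ 0.48495263 -0.09885522] [0.62209422 0.03834696]
lid ((0.5785210728645325, -0.33780068159103394), 0.07041449844837189) (array([ 0.57826606, -0.33791025]), np.float64(0.06972788936902338))
knob ((0.5783315896987915, -0.33552128076553345), 0.018253231421113014)
hinge ((0.5954004526138306, 0.04458542913198471), 0.014662991277873516) 38
lpeg ((0.436334490776062, 0.06521369516849518), 0.007813538424670696) 51
rpeg ((0.706580400466919, -0.0876777321100235), 0.008793298155069351) 56
stud [ 0.66383906 -0.13059477  0.147     ] 67
loop [0.42250107 0.00633645 0.19587642] [0.43294848 0.01090822 0.20437563] [0.41164055 0.0016378  0.17518931]
clip px 263
[ 0.3706 -0.3269  0.0025]
[ 0.4257 -0.3824  0.0025]
[ 0.3597 -0.2981  0.0025]
```

Request:
drive_tool([
  {"offset": [-0.93, -0.557, 0.2], "rotation": [0, 0, 0], "claw": 0.6},
  {"offset": [-0.93, -0.557, 0.2], "rotation": [0, 0, 0], "claw": 0.6},
  {"offset": [-0.93, -0.557, 0.2], "rotation": [0, 0, 0], "claw": 0.6},
  {"offset": [-0.93, -0.557, 0.2], "rotation": [0, 0, 0], "claw": 0.6},
  {"offset": [-0.93, -0.557, 0.2], "rotation": [0, 0, 0], "claw": 0.6},
  {"offset": [-0.93, -0.557, 0.2], "rotation": [0, 0, 0], "claw": 0.6},
  {"offset": [-0.93, -0.557, 0.2], "rotation": [0, 0, 0], "claw": 0.6},
])

```text
clock: 0.68
tcp_pos: [0.2853, 0.5365, 0.2012]
orientation: [-0.404, -3.115, -0.0]
contact_force: [-1.3, -0.1, -0.4]
grip_width: 0.0512
gripper_force: 0.0
```

Request:
drive_tool([
  {"offset": [-0.93, -0.557, 0.2], "rotation": [0, 0, 0], "claw": 0.6},
  {"offset": [-0.93, -0.557, 0.2], "rotation": [0, 0, 0], "claw": 0.6},
  {"offset": [-0.93, -0.557, 0.2], "rotation": [0, 0, 0], "claw": 0.6},
  {"offset": [-0.93, -0.557, 0.2], "rotation": [0, 0, 0], "claw": 0.6},
  {"offset": [-0.93, -0.557, 0.2], "rotation": [0, 0, 0], "claw": 0.6},
  {"offset": [-0.93, -0.557, 0.2], "rotation": [0, 0, 0], "claw": 0.6},
  {"offset": [-0.93, -0.557, 0.2], "rotation": [0, 0, 0], "claw": 0.6},
])

```text
clock: 1.27
tcp_pos: [0.3981, 0.4219, 0.1714]
orientation: [-0.4, -3.115, -0.002]
contact_force: [-1.0, 0.9, -0.7]
grip_width: 0.0511
gripper_force: 0.0
```

Request:
drive_tool([
  {"offset": [-0.93, -0.557, 0.2], "rotation": [0, 0, 0], "claw": 0.6},
  {"offset": [-0.93, -0.557, 0.2], "rotation": [0, 0, 0], "claw": 0.6},
  {"offset": [-0.93, -0.557, 0.2], "rotation": [0, 0, 0], "claw": 0.6},
  {"offset": [-0.93, -0.557, 0.2], "rotation": [0, 0, 0], "claw": 0.6},
  {"offset": [-0.93, -0.557, 0.2], "rotation": [0, 0, 0], "claw": 0.6},
  {"offset": [-0.93, -0.557, 0.2], "rotation": [0, 0, 0], "claw": 0.6},
  {"offset": [-0.93, -0.557, 0.2], "rotation": [0, 0, 0], "claw": 0.6},
])

```text
clock: 1.85
tcp_pos: [0.5117, 0.3064, 0.1414]
orientation: [-0.399, -3.115, -0.002]
contact_force: [-0.1, 0.3, 1.4]
grip_width: 0.0508
gripper_force: 0.0
```

```bash
python3 - <<'E'
from h import *
t=dict(np.load("top0.npz")); W=cloud(t)
w=cam("wrist"); save(w,"w1.png"); print("wrist",w["f"],(-w["R"].T@w["t"]).round(3))
for b in bushes(w,120): print(b[1:])
Ww=cloud(w); g=cv2.cvtColor(w["frame"],cv2.COLOR_RGB2HSV)
m=((Ww[...,2]>0.02)&(Ww[...,2]<0.05)&(g[...,1]<60)).astype(np.uint8)
n,l,st,c=cv2.connectedComponentsWithStats(m)
for i in range(1,n):
    if st[i,4]>500: print("wr",st[i].tolist(),ray(w,*c[i],0.03).round(4),Ww[l==i][:,2].mean().round(4))
# plate
c0=np.array([0.5537,-0.0307]); r=np.hypot(W[...,0]-c0[0],W[...,1]-c0[1]); g=cv2.cvtColor(t["frame"],cv2.COLOR_RGB2HSV)
print("plate px",g[240,380],g[280,345],W[280,345])
m=((g[...,0]>60)&(g[...,0]<110)&(g[...,1]>12)&(r<0.14)&(W[...,2]<0.03)&(g[...,2]>110)).astype(np.uint8)
n,l,st,c=cv2.connectedComponentsWithStats(m); P=[]
for i in range(1,n):
    if st[i,4]>30: P.append(plane(t,l==i,0.01))
P=np.vstack(P); R=cv2.minAreaRect(P[:,:2].astype(np.float32)); print(R,len(P))
print(go([0.5127,0.3033,0.012])[0])
E
```

```text
wrist 359.54369201351557 [0.444 0.324 0.284]
wr [208, 157, 32, 31, 631] [0.4531 0.2511 0.03  ] 0.0295
wr [419, 168, 50, 45, 1675] [0.5047 0.3967 0.03  ] 0.036
wr [305, 213, 34, 35, 923] [0.5118 0.3053 0.03  ] 0.0291
wr [431, 275, 46, 44, 1488] [0.589  0.3907 0.03  ] 0.0351
wr [338, 298, 32, 34, 835] [0.5842 0.3122 0.03  ] 0.0286
wr [0, 328, 32, 103, 2177] [0.571  0.0255 0.03  ] 0.0333
plate px [ 84   8 160] [ 90   6 165] [ 0.47232913 -0.04560361  0.0070671 ]Traceback (most recent call last):
  File "<stdin>", line 17, in <module>
    return _nx.concatenate(arrs, 0, dtype=dtype, casting=casting)
           ~~~~~~~~~~~~~~~^^^^^^^^^^^^^^^^^^^^^^^^^^^^^^^^^^^^^^^
ValueError: need at least one array to concatenate
```

View pics/w1.png

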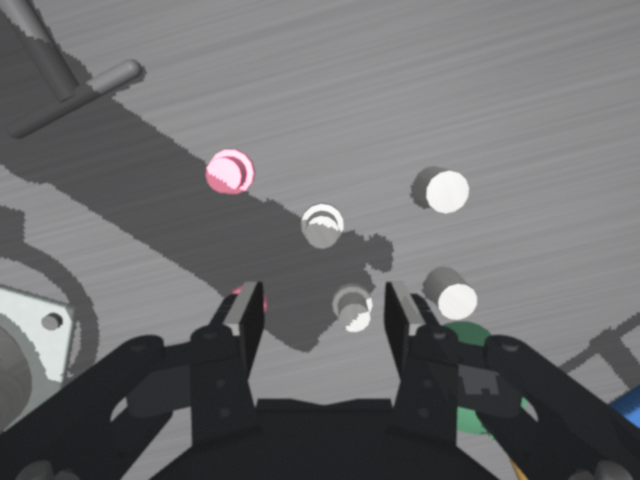

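The wrist view shows bush B at (322,225), bush A at (352,308) and a pink decoy at (230,172). That agrees with the top view to within 2 mm.

Request:
drive_tool([
  {"offset": [-0.006, -0.012, 0.4], "rotation": [0, 0, 0], "claw": 0.6},
  {"offset": [-0.006, -0.012, 0.7], "rotation": [0, 0, 0], "claw": 0.6},
  {"offset": [-0.006, -0.012, 0.865], "rotation": [0, 0, 0], "claw": 0.6},
  {"offset": [-0.006, -0.012, 0.865], "rotation": [0, 0, 0], "claw": 0.6},
  {"offset": [-0.006, -0.012, 0.865], "rotation": [0, 0, 0], "claw": 0.0},
  {"offset": [-0.006, -0.012, 0.865], "rotation": [0, 0, 0], "claw": 0.0},
  {"offset": [-0.006, -0.012, 0.865], "rotation": [0, 0, 0], "claw": 0.0},
  {"offset": [-0.006, -0.012, 0.865], "rotation": [0, 0, 0], "claw": 0.0},
  {"offset": [-0.006, -0.012, 0.865], "rotation": [0, 0, 0], "claw": 0.0},
  {"offset": [-0.006, -0.012, 0.865], "rotation": [0, 0, 0], "claw": 0.0},
  {"offset": [-0.006, -0.012, 0.865], "rotation": [0, 0, 0], "claw": 0.0},
], force=50)

```text
clock: 2.82
tcp_pos: [0.5146, 0.3028, 0.0138]
orientation: [0.404, 3.113, 0.005]
contact_force: [-1.6, 0.4, 8.1]
grip_width: 0.0223
gripper_force: 49.9
```

Request:
drive_tool([
  {"offset": [0, 0, -0.2], "rotation": [0, 0, 0], "claw": 0},
  {"offset": [0, 0, -0.6], "rotation": [0, 0, 0], "claw": 0},
  {"offset": [0, 0, -1], "rotation": [0, 0, 0], "claw": 0},
  {"offset": [0, 0, -1], "rotation": [0, 0, 0], "claw": 0},
  {"offset": [0, 0, -1], "rotation": [0, 0, 0], "claw": 0},
])

```text
clock: 3.23
tcp_pos: [0.5176, 0.304, 0.1705]
orientation: [0.404, 3.105, 0.016]
contact_force: [0.6, 0.2, -1.4]
grip_width: 0.0223
gripper_force: 49.3
```

Request:
drive_tool([
  {"offset": [-0.278, -0.697, -0.3], "rotation": [0, 0, 0], "claw": 0},
  {"offset": [-0.278, -0.697, -0.3], "rotation": [0, 0, 0], "claw": 0},
  {"offset": [-0.278, -0.697, -0.3], "rotation": [0, 0, 0], "claw": 0},
  {"offset": [-0.278, -0.697, -0.3], "rotation": [0, 0, 0], "claw": 0},
  {"offset": [-0.278, -0.697, -0.3], "rotation": [0, 0, 0], "claw": 0},
])

```text
clock: 3.65
tcp_pos: [0.5281, 0.1872, 0.2082]
orientation: [0.412, 3.112, 0.002]
contact_force: [-0.1, 0.7, -0.8]
grip_width: 0.0224
gripper_force: 49.4
```

Request:
drive_tool([
  {"offset": [-0.278, -0.697, 0], "rotation": [0, 0, 0], "claw": 0},
  {"offset": [-0.278, -0.697, 0], "rotation": [0, 0, 0], "claw": 0},
  {"offset": [-0.278, -0.697, 0], "rotation": [0, 0, 0], "claw": 0},
  {"offset": [-0.278, -0.697, 0], "rotation": [0, 0, 0], "claw": 0},
  {"offset": [-0.278, -0.697, 0], "rotation": [0, 0, 0], "claw": 0},
])

```text
clock: 4.07
tcp_pos: [0.5405, 0.0775, 0.2063]
orientation: [-0.408, -3.115, -0.0]
contact_force: [-0.3, 0.2, -1.2]
grip_width: 0.0223
gripper_force: 49.5
```

Request:
drive_tool([
  {"offset": [-0.278, -0.697, 0], "rotation": [0, 0, 0], "claw": 0},
  {"offset": [-0.278, -0.697, 0], "rotation": [0, 0, 0], "claw": 0},
  {"offset": [-0.278, -0.697, 0], "rotation": [0, 0, 0], "claw": 0},
  {"offset": [-0.278, -0.697, 0], "rotation": [0, 0, 0], "claw": 0},
  {"offset": [-0.278, -0.697, 0], "rotation": [0, 0, 0], "claw": 0},
])

```text
clock: 4.48
tcp_pos: [0.5545, -0.0329, 0.2063]
orientation: [-0.405, -3.115, -0.001]
contact_force: [0.3, 0.8, -1.2]
grip_width: 0.0223
gripper_force: 49.5
```

Request:
drive_tool([
  {"offset": [0, 0, 0.3], "rotation": [0, 0, 0], "claw": 0},
  {"offset": [0, 0, 0.6], "rotation": [0, 0, 0], "claw": 0},
  {"offset": [0, 0, 0.88], "rotation": [0, 0, 0], "claw": 0},
  {"offset": [0, 0, 0.88], "rotation": [0, 0, 0], "claw": 0},
  {"offset": [0, 0, 0.88], "rotation": [0, 0, 0], "claw": 0},
  {"offset": [0, 0, 0.88], "rotation": [0, 0, 0], "claw": 0.5},
  {"offset": [0, 0, 0.88], "rotation": [0, 0, 0], "claw": 0.5},
  {"offset": [0, 0, 0.88], "rotation": [0, 0, 0], "claw": 0.5},
  {"offset": [0, 0, 0.88], "rotation": [0, 0, 0], "claw": 0.5},
  {"offset": [0, 0, 0.5], "rotation": [0, 0, 0], "claw": 0.5},
  {"offset": [0, 0, 0.2], "rotation": [0, 0, 0], "claw": 0.5},
  {"offset": [0, 0, 0], "rotation": [0, 0, 0], "claw": 0.5},
  {"offset": [0, 0, 0], "rotation": [0, 0, 0], "claw": 0.5},
])

```text
clock: 5.57
tcp_pos: [0.5585, -0.034, 0.2149]
orientation: [0.404, 3.103, 0.005]
contact_force: [2.1, -0.1, 0.0]
grip_width: 0.0428
gripper_force: 0.0
```

```bash
python3 - <<'E'
from h import *
w=cam("wrist"); t=cam("top"); 
for b in bushes(t): 
    if b[2][1]>0: print(b[1:])
cv2.imwrite("pics/d1.png",np.hstack([w["frame"][:,:,::-1][::2,::2],cv2.resize(t["frame"][150:330,270:510,::-1],(320,240))]))
print(go([0.5858,0.3115,0.141])[0],go([0.5858,0.3115,0.141])[0]/3)
E
```

```text
(array([149.2, 223.1]), array([0.5902, 0.3915, 0.03  ]), np.float64(0.038))
(array([185.7, 225.5]), array([0.5864, 0.3109, 0.03  ]), np.float64(0.03))
(array([322.5, 242.4]), array([0.5545, 0.0071, 0.03  ]), np.float64(0.026))
(array([144.8, 261.5]), array([0.5051, 0.3979, 0.03  ]), np.float64(0.0379))
[0.4015 2.273  0.4669] [0.13383333 0.75766667 0.15563333]
```

View pics/d1.png

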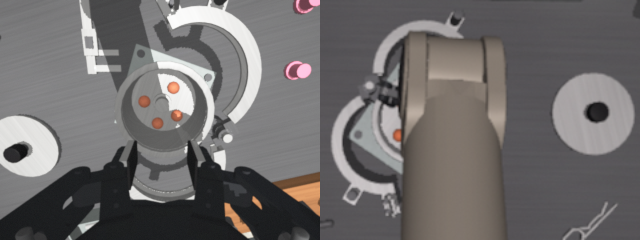

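The wrist view shows the bush in the middle of the barrel at (160,98) among the stones.

Request:
drive_tool([
  {"offset": [0.134, 0.758, 0], "rotation": [0, 0, 0], "claw": 0.6},
  {"offset": [0.134, 0.758, 0], "rotation": [0, 0, 0], "claw": 0.6},
  {"offset": [0.134, 0.758, 0], "rotation": [0, 0, 0], "claw": 0.6},
  {"offset": [0.134, 0.758, 0], "rotation": [0, 0, 0], "claw": 0.6},
  {"offset": [0.134, 0.758, 0], "rotation": [0, 0, 0], "claw": 0.6},
])

```text
clock: 6.08
tcp_pos: [0.5629, 0.0842, 0.2052]
orientation: [-0.396, -3.114, 0.0]
contact_force: [-0.4, -0.7, 0.2]
grip_width: 0.0513
gripper_force: 0.0
```

Request:
drive_tool([
  {"offset": [0.134, 0.758, 0.2], "rotation": [0, 0, 0], "claw": 0.6},
  {"offset": [0.134, 0.758, 0.2], "rotation": [0, 0, 0], "claw": 0.6},
  {"offset": [0.134, 0.758, 0.2], "rotation": [0, 0, 0], "claw": 0.6},
  {"offset": [0.134, 0.758, 0.2], "rotation": [0, 0, 0], "claw": 0.6},
  {"offset": [0.134, 0.758, 0.2], "rotation": [0, 0, 0], "claw": 0.6},
])

```text
clock: 6.5
tcp_pos: [0.5723, 0.1975, 0.1748]
orientation: [-0.399, -3.114, 0.002]
contact_force: [0.4, -1.2, -0.4]
grip_width: 0.0511
gripper_force: 0.0
```

Request:
drive_tool([
  {"offset": [0.134, 0.758, 0.27], "rotation": [0, 0, 0], "claw": 0.6},
  {"offset": [0.134, 0.758, 0.27], "rotation": [0, 0, 0], "claw": 0.6},
  {"offset": [0.134, 0.758, 0.27], "rotation": [0, 0, 0], "claw": 0.6},
  {"offset": [0.134, 0.758, 0.27], "rotation": [0, 0, 0], "claw": 0.6},
  {"offset": [0.134, 0.758, 0.27], "rotation": [0, 0, 0], "claw": 0.6},
  {"offset": [0.134, 0.758, 0.27], "rotation": [0, 0, 0], "claw": 0.6},
  {"offset": [0.134, 0.758, 0.27], "rotation": [0, 0, 0], "claw": 0.6},
])

```text
clock: 7.08
tcp_pos: [0.5841, 0.3082, 0.1364]
orientation: [0.41, 3.114, -0.002]
contact_force: [-0.7, 0.1, -0.2]
grip_width: 0.0513
gripper_force: 0.0
```

```bash
python3 - <<'E'
from h import *
w=cam("wrist"); Ww=cloud(w); g=cv2.cvtColor(w["frame"],cv2.COLOR_RGB2HSV)
m=((Ww[...,2]>0.02)&(Ww[...,2]<0.05)&(g[...,1]<60)).astype(np.uint8)
n,l,st,c=cv2.connectedComponentsWithStats(m)
for i in range(1,n):
    if st[i,4]>500: print("wr",st[i].tolist(),ray(w,*c[i],0.03).round(4),Ww[l==i][:,2].mean().round(4))
o=get_obs();print(o["tcp_pos"]);print(go([0.5855,0.3115,0.013])[0])
E
```

```text
wr [161, 46, 39, 41, 1218] [0.4554 0.2487 0.03  ] 0.0295
wr [399, 55, 53, 53, 2116] [0.5047 0.397  0.03  ] 0.0364
wr [414, 187, 49, 46, 1695] [0.5893 0.3907 0.03  ] 0.0359
wr [313, 214, 34, 36, 954] [0.5857 0.3123 0.03  ] 0.0291
[0.58406244 0.30854631 0.13665461]
[-0.0032  0.0221  0.8244]
```

Request:
drive_tool([
  {"offset": [-0.003, 0.024, 0.4], "rotation": [0, 0, 0], "claw": 0.6},
  {"offset": [-0.003, 0.024, 0.7], "rotation": [0, 0, 0], "claw": 0.6},
  {"offset": [-0.003, 0.024, 0.82], "rotation": [0, 0, 0], "claw": 0.6},
  {"offset": [-0.003, 0.024, 0.82], "rotation": [0, 0, 0], "claw": 0.6},
  {"offset": [-0.003, 0.024, 0.82], "rotation": [0, 0, 0], "claw": 0},
  {"offset": [-0.003, 0.024, 0.82], "rotation": [0, 0, 0], "claw": 0},
  {"offset": [-0.003, 0.024, 0.82], "rotation": [0, 0, 0], "claw": 0},
  {"offset": [-0.003, 0.024, 0.82], "rotation": [0, 0, 0], "claw": 0},
  {"offset": [-0.003, 0.024, 0.82], "rotation": [0, 0, 0], "claw": 0},
  {"offset": [-0.003, 0.024, 0.82], "rotation": [0, 0, 0], "claw": 0},
  {"offset": [-0.003, 0.024, 0.82], "rotation": [0, 0, 0], "claw": 0},
  {"offset": [-0.003, 0.024, 0.4], "rotation": [0, 0, 0], "claw": 0},
  {"offset": [-0.003, 0.024, 0], "rotation": [0, 0, 0], "claw": 0},
  {"offset": [-0.003, 0.024, -0.4], "rotation": [0, 0, 0], "claw": 0},
  {"offset": [-0.003, 0.024, -0.4], "rotation": [0, 0, 0], "claw": 0},
  {"offset": [-0.003, 0.024, -0.4], "rotation": [0, 0, 0], "claw": 0},
  {"offset": [-0.003, 0.024, -0.4], "rotation": [0, 0, 0], "claw": 0},
])

```text
clock: 8.55
tcp_pos: [0.5874, 0.3167, 0.2036]
orientation: [0.403, 3.107, 0.013]
contact_force: [0.1, 0.6, -0.2]
grip_width: 0.0223
gripper_force: 49.3
```

```bash
python3 - <<'E'
from h import *
a=go([0.5537+0.024,-0.0307-0.006,0.206])[0]; print(a,a/3,get_obs()["grip_width"])
E
```

```text
[-0.5391 -2.2939 -0.0324] [-0.1797     -0.76463333 -0.0108    ] 0.022289092996596753
```

Request:
drive_tool([
  {"offset": [-0.18, -0.765, 0], "rotation": [0, 0, 0], "claw": 0},
  {"offset": [-0.18, -0.765, 0], "rotation": [0, 0, 0], "claw": 0},
  {"offset": [-0.18, -0.765, 0], "rotation": [0, 0, 0], "claw": 0},
  {"offset": [-0.18, -0.765, 0], "rotation": [0, 0, 0], "claw": 0},
  {"offset": [-0.18, -0.765, 0], "rotation": [0, 0, 0], "claw": 0},
])

```text
clock: 8.97
tcp_pos: [0.5811, 0.1938, 0.1961]
orientation: [-0.412, -3.114, 0.001]
contact_force: [-1.4, 1.2, -1.3]
grip_width: 0.0218
gripper_force: 49.4
```

Request:
drive_tool([
  {"offset": [-0.18, -0.765, 0], "rotation": [0, 0, 0], "claw": 0},
  {"offset": [-0.18, -0.765, 0], "rotation": [0, 0, 0], "claw": 0},
  {"offset": [-0.18, -0.765, 0], "rotation": [0, 0, 0], "claw": 0},
  {"offset": [-0.18, -0.765, 0], "rotation": [0, 0, 0], "claw": 0},
  {"offset": [-0.18, -0.765, 0], "rotation": [0, 0, 0], "claw": 0},
])

```text
clock: 9.38
tcp_pos: [0.5779, 0.0778, 0.196]
orientation: [-0.409, -3.115, 0.0]
contact_force: [-0.7, 0.8, -1.0]
grip_width: 0.0224
gripper_force: 49.6
```

Request:
drive_tool([
  {"offset": [-0.18, -0.765, 0], "rotation": [0, 0, 0], "claw": 0},
  {"offset": [-0.18, -0.765, 0], "rotation": [0, 0, 0], "claw": 0},
  {"offset": [-0.18, -0.765, 0], "rotation": [0, 0, 0], "claw": 0},
  {"offset": [-0.18, -0.765, 0], "rotation": [0, 0, 0], "claw": 0},
  {"offset": [-0.18, -0.765, 0], "rotation": [0, 0, 0], "claw": 0},
  {"offset": [-0.18, -0.765, 0], "rotation": [0, 0, 0], "claw": 0},
])

```text
clock: 9.88
tcp_pos: [0.5752, -0.0357, 0.1958]
orientation: [-0.399, -3.116, -0.002]
contact_force: [1.0, 0.8, -2.3]
grip_width: 0.0223
gripper_force: 49.6
```

Request:
drive_tool([
  {"offset": [0, 0, 0.3], "rotation": [0, 0, 0], "claw": 0},
  {"offset": [0, 0, 0.6], "rotation": [0, 0, 0], "claw": 0},
  {"offset": [0, 0, 0.85], "rotation": [0, 0, 0], "claw": 0},
  {"offset": [0, 0, 0.85], "rotation": [0, 0, 0], "claw": 0},
  {"offset": [0, 0, 0.85], "rotation": [0, 0, 0], "claw": 0},
  {"offset": [0, 0, 0.85], "rotation": [0, 0, 0], "claw": 0.5},
  {"offset": [0, 0, 0.85], "rotation": [0, 0, 0], "claw": 0.5},
  {"offset": [0, 0, 0.85], "rotation": [0, 0, 0], "claw": 0.5},
  {"offset": [0, 0, 0.85], "rotation": [0, 0, 0], "claw": 0.5},
  {"offset": [0, 0, 0.5], "rotation": [0, 0, 0], "claw": 0.5},
  {"offset": [0, 0, 0.2], "rotation": [0, 0, 0], "claw": 0.5},
  {"offset": [0, 0, 0], "rotation": [0, 0, 0], "claw": 0.5},
  {"offset": [0, 0, 0], "rotation": [0, 0, 0], "claw": 0.5},
])

```text
clock: 10.97
tcp_pos: [0.5795, -0.0391, 0.2048]
orientation: [0.404, 3.102, 0.004]
contact_force: [1.0, -0.8, -0.3]
grip_width: 0.0427
gripper_force: 0.0
```

```bash
python3 - <<'E'
from h import *
a=go([0.5784,-0.3367,0.19])[0]; print(a,a/3)
E
```

```text
[-0.4996 -1.92    0.0965] [-0.16653333 -0.64        0.03216667]
```

Request:
drive_tool([
  {"offset": [-0.167, -0.64, 0], "rotation": [0, 0, 0], "claw": 0.7},
  {"offset": [-0.167, -0.64, 0], "rotation": [0, 0, 0], "claw": 0.7},
  {"offset": [-0.167, -0.64, 0], "rotation": [0, 0, 0], "claw": 0.7},
  {"offset": [-0.167, -0.64, 0], "rotation": [0, 0, 0], "claw": 0.7},
  {"offset": [-0.167, -0.64, 0], "rotation": [0, 0, 0], "claw": 0.7},
])

```text
clock: 11.38
tcp_pos: [0.5744, -0.1389, 0.1966]
orientation: [0.408, 3.114, 0.0]
contact_force: [0.9, 0.4, 0.2]
grip_width: 0.0594
gripper_force: 0.0
```

Request:
drive_tool([
  {"offset": [-0.167, -0.64, 0], "rotation": [0, 0, 0], "claw": 0.7},
  {"offset": [-0.167, -0.64, 0], "rotation": [0, 0, 0], "claw": 0.7},
  {"offset": [-0.167, -0.64, 0], "rotation": [0, 0, 0], "claw": 0.7},
  {"offset": [-0.167, -0.64, 0], "rotation": [0, 0, 0], "claw": 0.7},
  {"offset": [-0.167, -0.64, 0], "rotation": [0, 0, 0], "claw": 0.7},
])

```text
clock: 11.8
tcp_pos: [0.5745, -0.2361, 0.196]
orientation: [0.404, 3.115, 0.001]
contact_force: [0.6, 0.6, 0.1]
grip_width: 0.0601
gripper_force: 0.0
```

Request:
drive_tool([
  {"offset": [-0.167, -0.64, 0.2], "rotation": [0, 0, 0], "claw": 0.7},
  {"offset": [-0.167, -0.64, 0.2], "rotation": [0, 0, 0], "claw": 0.7},
  {"offset": [-0.167, -0.64, 0.2], "rotation": [0, 0, 0], "claw": 0.7},
  {"offset": [-0.167, -0.64, 0.2], "rotation": [0, 0, 0], "claw": 0.7},
  {"offset": [-0.167, -0.64, 0.2], "rotation": [0, 0, 0], "claw": 0.7},
  {"offset": [-0.167, -0.64, 0.2], "rotation": [0, 0, 0], "claw": 0.7},
  {"offset": [-0.167, -0.64, 0.2], "rotation": [0, 0, 0], "claw": 0.7},
])

```text
clock: 12.38
tcp_pos: [0.5755, -0.3328, 0.1663]
orientation: [0.397, 3.116, 0.003]
contact_force: [-0.1, 0.5, 0.0]
grip_width: 0.0598
gripper_force: 0.0
```

```bash
python3 - <<'E'
from h import *
t=cam("top"); w=cam("wrist"); np.savez("top1.npz",**t)
Ww=cloud(w); g=w["frame"].max(-1)
m=((Ww[...,2]>0.036)&(Ww[...,2]<0.06)&(g<80)).astype(np.uint8); n,l,st,c=cv2.connectedComponentsWithStats(m)
for i in range(1,n):
    if st[i,4]>200: P=plane(w,l==i,0.048); print("knob w",st[i].tolist(),cv2.minEnclosingCircle(P[:,:2].astype(np.float32)))
W=cloud(t)
cv2.imwrite("pics/e1.png",np.hstack([w["frame"][:,:,::-1][::2,::2],cv2.resize(t["frame"][150:330,250:490,::-1],(480,360))[:240*0+360][:,:] [:240] if 0 else cv2.resize(t["frame"][150:330,250:490,::-1],(320,240))]))
print(get_obs()["tcp_pos"])
# plate corners & orientation
c0=np.array([0.5537,-0.0307]); 
m=(box(W,c0,0.125,0.0035,0.022)&(np.hypot(W[...,0]-c0[0],W[...,1]-c0[1])>0.068)&(t["frame"].max(-1)>130)).astype(np.uint8)
m=cv2.morphologyEx(m,cv2.MORPH_OPEN,np.ones((3,3)))
P=plane(t,m>0,0.01)[:,:2]; d=P-c0; th=np.radians(np.arange(0,90,0.5))
w_=[max(np.abs(d@[np.cos(a),np.sin(a)]).max(),np.abs(d@[-np.sin(a),np.cos(a)]).max()) for a in th]
i=np.argmin(w_); print("plate",len(P),np.degrees(th[i]),w_[i],cv2.minAreaRect(P.astype(np.float32)))
E
```

```text
knob w [299, 208, 44, 45, 1497] ((0.5773473381996155, -0.33563822507858276), 0.01746593415737152)
knob w [111, 467, 48, 13, 453] ((0.762142539024353, -0.5635044574737549), 0.0233998354524374)
[ 0.57515486 -0.33380669  0.16646115]
plate 1036 80.5 0.101827358115243 ((0.5426757335662842, -0.04797390103340149), (0.20109163224697113, 0.1584162414073944), 56.3736686706543)
```

View pics/e1.png

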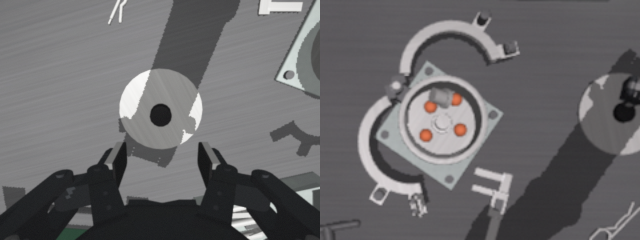

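The wrist view shows the lid's knob at half-size (160,115). In the top view both bushes are inside the barrel and the ring halves are unchanged.

Request:
drive_tool([
  {"offset": [-0.02, -0.007, 0.3], "rotation": [0, 0, 0], "claw": 0.7},
  {"offset": [-0.02, -0.007, 0.6], "rotation": [0, 0, 0], "claw": 0.7},
  {"offset": [-0.02, -0.007, 0.85], "rotation": [0, 0, 0], "claw": 0.7},
  {"offset": [-0.02, -0.007, 0.955], "rotation": [0, 0, 0], "claw": 0.7},
  {"offset": [-0.02, -0.007, 0.955], "rotation": [0, 0, 0], "claw": 0.7},
  {"offset": [-0.02, -0.007, 0.955], "rotation": [0, 0, 0], "claw": 0.0},
  {"offset": [-0.02, -0.007, 0.955], "rotation": [0, 0, 0], "claw": 0.0},
  {"offset": [-0.02, -0.007, 0.955], "rotation": [0, 0, 0], "claw": 0.0},
  {"offset": [-0.02, -0.007, 0.955], "rotation": [0, 0, 0], "claw": 0.0},
  {"offset": [-0.02, -0.007, 0.955], "rotation": [0, 0, 0], "claw": 0.0},
  {"offset": [-0.02, -0.007, 0.955], "rotation": [0, 0, 0], "claw": 0.0},
  {"offset": [-0.02, -0.007, 0.955], "rotation": [0, 0, 0], "claw": 0.0},
], force=100)

```text
clock: 13.48
tcp_pos: [0.5785, -0.3384, 0.0256]
orientation: [0.403, 3.111, -0.001]
contact_force: [-0.8, 2.2, 9.7]
grip_width: 0.031
gripper_force: 98.2
```

```bash
python3 - <<'E'
from h import *
a=go([0.5537,-0.0307,0.19])[0]; print(get_obs()["tcp_pos"],get_obs()["grip_width"],a,a/3)
E
```

```text
[ 0.57851216 -0.33843392  0.02558646] 0.030963736153393265 [ 0.678   1.9415 -1.0993] [ 0.226       0.64716667 -0.36643333]
```

Request:
drive_tool([
  {"offset": [0, 0, -0.1], "rotation": [0, 0, 0], "claw": 0.0},
  {"offset": [0, 0, -0.3], "rotation": [0, 0, 0], "claw": 0.0},
  {"offset": [0, 0, -0.5], "rotation": [0, 0, 0], "claw": 0.0},
  {"offset": [0, 0, -0.7], "rotation": [0, 0, 0], "claw": 0.0},
  {"offset": [0, 0, -0.9], "rotation": [0, 0, 0], "claw": 0.0},
  {"offset": [0.05, 0.2, -1], "rotation": [0, 0, 0], "claw": 0.0},
  {"offset": [0.05, 0.2, -1], "rotation": [0, 0, 0], "claw": 0.0},
])

```text
clock: 14.07
tcp_pos: [0.5801, -0.303, 0.178]
orientation: [0.398, 3.109, 0.004]
contact_force: [1.4, 2.1, -5.0]
grip_width: 0.0311
gripper_force: 100.3
```

Request:
drive_tool([
  {"offset": [0.05, 0.1, -0.2], "rotation": [0, 0, 0], "claw": 0.0},
  {"offset": [0.1, 0.3, -0.3], "rotation": [0, 0, 0], "claw": 0.0},
  {"offset": [0.2, 0.5, -0.3], "rotation": [0, 0, 0], "claw": 0.0},
  {"offset": [0.31, 0.7, -0.3], "rotation": [0, 0, 0], "claw": 0.0},
  {"offset": [0.31, 0.87, -0.3], "rotation": [0, 0, 0], "claw": 0.0},
  {"offset": [0.31, 0.87, -0.3], "rotation": [0, 0, 0], "claw": 0.0},
])

```text
clock: 14.57
tcp_pos: [0.5662, -0.1612, 0.2183]
orientation: [-0.391, -3.117, -0.007]
contact_force: [0.3, 1.3, -4.0]
grip_width: 0.0313
gripper_force: 100.3
```

Request:
drive_tool([
  {"offset": [0.1, 0.2, 0], "rotation": [0, 0, 0], "claw": 0.0},
  {"offset": [0.2, 0.4, 0], "rotation": [0, 0, 0], "claw": 0.0},
  {"offset": [0.31, 0.6, 0], "rotation": [0, 0, 0], "claw": 0.0},
  {"offset": [0.31, 0.8, 0], "rotation": [0, 0, 0], "claw": 0.0},
  {"offset": [0.31, 0.87, 0], "rotation": [0, 0, 0], "claw": 0.0},
  {"offset": [0.31, 0.87, 0], "rotation": [0, 0, 0], "claw": 0.0},
  {"offset": [0.31, 0.87, 0], "rotation": [0, 0, 0], "claw": 0.0},
  {"offset": [0.31, 0.87, 0], "rotation": [0, 0, 0], "claw": 0.0},
])

```text
clock: 15.23
tcp_pos: [0.5534, -0.0326, 0.2181]
orientation: [0.406, 3.115, -0.001]
contact_force: [0.1, -0.0, -4.0]
grip_width: 0.0312
gripper_force: 100.8
```

```bash
python3 - <<'E'
from h import *
o=get_obs(); print(o["tcp_pos"],o["grip_width"],o["contact_force"].round(1),go([0.5537,-0.0307,0.14],yaw=None))
w=cam("wrist"); s=cam("scene"); save(s,"s2.png",(240,170,440,320),4); save(w,"w2.png")
# lid disc from wrist: bright grey at lid flange height
W=cloud(w); zf=o["tcp_pos"][2]-0.0256+0.014
m=(np.abs(W[...,2]-zf)<0.012)&(w["frame"].max(-1)>110); P=plane(w,m,zf)[:,:2]; P=P[np.hypot(*(P-o["tcp_pos"][:2]).T)<0.085]
hu=cv2.convexHull(P.astype(np.float32))[:,0]; print("lid",len(P),zf,circ(hu),cv2.minEnclosingCircle(hu))
E
```

```text
[ 0.55341927 -0.03255739  0.21805663] 0.031203155912609724 [ 0.1 -0.  -4. ] (array([0.0015, 0.0129, 0.5204]), array([0., 0., 0.]))
lid 46116 0.20645663273651482 (array([ 0.5524604, -0.0320681]), np.float64(0.06867966643741477)) ((0.5537759065628052, -0.03231772780418396), 0.06985771656036377)
```

View pics/s2.png

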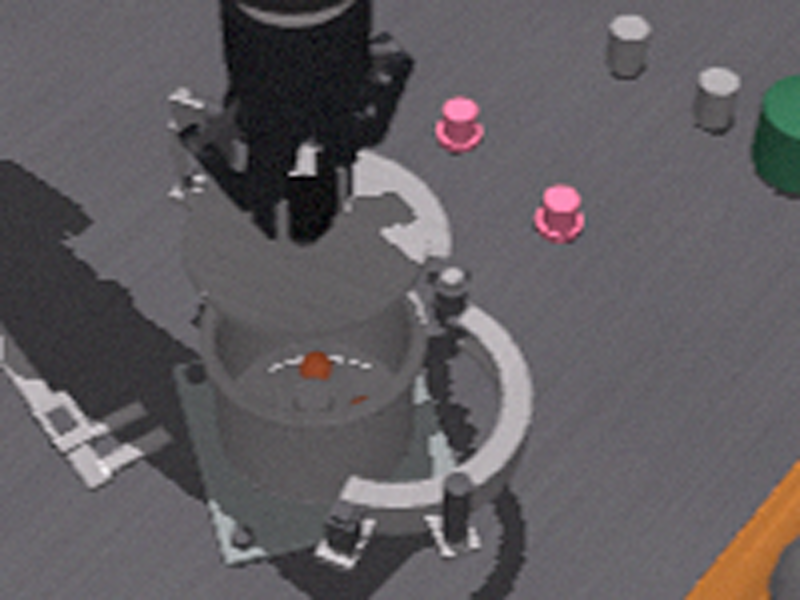

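The lid hangs level and centred over the mouth.

Request:
drive_tool([
  {"offset": [0, 0.01, 0.15], "rotation": [0, 0, 0], "claw": 0.0},
  {"offset": [0, 0.01, 0.3], "rotation": [0, 0, 0], "claw": 0.0},
  {"offset": [0, 0.01, 0.4], "rotation": [0, 0, 0], "claw": 0.0},
  {"offset": [0, 0.01, 0.45], "rotation": [0, 0, 0], "claw": 0.0},
  {"offset": [0, 0.01, 0.49], "rotation": [0, 0, 0], "claw": 0.0},
  {"offset": [0, 0.01, 0.52], "rotation": [0, 0, 0], "claw": 0.0},
  {"offset": [0, 0.01, 0.55], "rotation": [0, 0, 0], "claw": 0.0},
  {"offset": [0, 0.01, 0.565], "rotation": [0, 0, 0], "claw": 0.0},
  {"offset": [0, 0.01, 0.565], "rotation": [0, 0, 0], "claw": 0.0},
])

```text
clock: 16.08
tcp_pos: [0.5546, -0.0296, 0.1337]
orientation: [0.404, 3.114, 0.0]
contact_force: [0.4, -0.4, -5.1]
grip_width: 0.0312
gripper_force: 101.3
```

Request:
drive_tool([
  {"offset": [0, 0, 0.02], "rotation": [0, 0, 0], "claw": 0.0},
  {"offset": [0, 0, 0.02], "rotation": [0, 0, 0], "claw": 0.0},
  {"offset": [0, 0, 0.01], "rotation": [0, 0, 0], "claw": 0.65},
  {"offset": [0, 0, 0.01], "rotation": [0, 0, 0], "claw": 0.65},
  {"offset": [0, 0, 0.01], "rotation": [0, 0, 0], "claw": 0.65},
  {"offset": [0, 0, 0.01], "rotation": [0, 0, 0], "claw": 0.65},
  {"offset": [0, 0, 0.01], "rotation": [0, 0, 0], "claw": 0.65},
  {"offset": [0, 0, -0.3], "rotation": [0, 0, 0], "claw": 0.65},
  {"offset": [0, 0, -0.6], "rotation": [0, 0, 0], "claw": 0.65},
  {"offset": [0, 0, -0.8], "rotation": [0, 0, 0], "claw": 0.65},
  {"offset": [0, 0, -0.8], "rotation": [0, 0, 0], "claw": 0.3},
  {"offset": [0, 0, -0.8], "rotation": [0, 0, 0], "claw": 0.3},
])

```text
clock: 17.08
tcp_pos: [0.5557, -0.0294, 0.2555]
orientation: [0.403, 3.111, 0.002]
contact_force: [-0.5, 1.1, -0.6]
grip_width: 0.0323
gripper_force: 0.0
```

```bash
python3 - <<'E'
from h import *
w=cam("wrist"); s=cam("scene"); t=cam("top"); np.savez("w3.npz",**w)
W=cloud(w); c=(0.5537,-0.0307)
m=box(W,c,0.066,0.10,0.135)&(w["frame"].max(-1)>90); P=W[m]; A=np.c_[P[:,:2]-c,np.ones(len(P))]; print("lid plane",np.linalg.lstsq(A,P[:,2],rcond=None)[0],len(P))
m=box(cloud(s),c,0.066,0.10,0.135); P=cloud(s)[m]; A=np.c_[P[:,:2]-c,np.ones(len(P))]; print("scene plane",np.linalg.lstsq(A,P[:,2],rcond=None)[0],len(P))
save(w,"w3.png")
Wt=cloud(t); 
for nm,p in (("lpeg",(0.436,0.065)),("rpeg",(0.7066,-0.0877))):
  for d,X in((t,Wt),(w,W)):
    m=box(X,p,0.022,0.156,0.18)&(d["frame"].max(-1)<120); P=plane(d,m,0.168)[:,:2].astype(np.float32)
    if len(P): print(nm,cv2.minEnclosingCircle(P),len(P))
print(get_obs()["tcp_pos"])
E
```

```text
lid plane [2.13236328e-04 3.84476264e-05 1.21519473e-01] 19360
scene plane [-0.00210236  0.00423099  0.1226588 ] 1652
lpeg ((0.43827903270721436, 0.06607826799154282), 0.007508404552936554) 42
lpeg ((0.4402114748954773, 0.06487724930047989), 0.009007545188069344) 255
rpeg ((0.706580400466919, -0.0876777321100235), 0.008793298155069351) 56Traceback (most recent call last):
  File "<stdin>", line 10, in <module>
IndexError: too many indices for array: array is 1-dimensional, but 2 were indexed
```

View pics/w3.png

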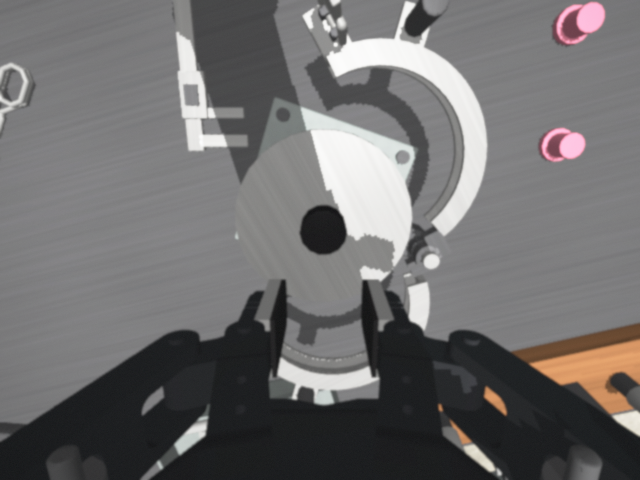

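The lid lies flat with its flange top at 122 mm, so it is seated. In the wrist view the left peg is at (427,15) and the hinge at (430,255).

Request:
drive_tool([
  {"offset": [0.92, 0.412, 0], "rotation": [0, 0, 0], "claw": 0.45},
  {"offset": [0.92, 0.412, 0], "rotation": [0, 0, 0], "claw": 0.45},
  {"offset": [0.92, 0.412, 0], "rotation": [0, 0, 0], "claw": 0.45},
  {"offset": [0.92, 0.412, 0], "rotation": [0, 0, 0], "claw": 0.45},
  {"offset": [0.92, 0.412, 0], "rotation": [0, 0, 0], "claw": 0.45},
  {"offset": [0.92, 0.412, 0], "rotation": [0, 0, 0], "claw": 0.45},
  {"offset": [0.92, 0.412, 0], "rotation": [0, 0, 0], "claw": 0.45},
  {"offset": [0.92, 0.412, 0], "rotation": [0, 0, 0], "claw": 0.45},
])

```text
clock: 17.9
tcp_pos: [0.437, 0.0646, 0.2525]
orientation: [-0.406, -3.115, 0.001]
contact_force: [0.2, -0.2, -0.1]
grip_width: 0.0384
gripper_force: 0.0
```

```bash
cat > geo.py <<'E'
from h import *
B=np.array([0.5537,-0.0307]); PH=np.radians(56.6); ex=np.array([np.cos(PH),np.sin(PH)]); ey=np.array([-ex[1],ex[0]])
bp=lambda x,y:B+x*ex+y*ey
H=bp(0.088,0)
E
python3 - <<'E'
from geo import *
o=get_obs(); print(o["tcp_pos"],o["orientation"].round(3)); w=cam("wrist"); 
W=cloud(w); m=box(W,(0.438,0.066),0.022,0.158,0.18); P=plane(w,m,0.168)[:,:2].astype(np.float32); print("peg",cv2.minEnclosingCircle(P),len(P),W[m][:,2].mean())
print("down",go([0.4383,0.0658,0.146],yaw=np.radians(75))) 
p0=np.array([0.4383,0.0658]); r=p0-H; R0=Ro.from_rotvec(o["orientation"])
print("rad",np.hypot(*r),np.degrees(np.arctan2(r[1],r[0])), bp(-.0665,.0665))
rs=bp(-.0665,.0665)-H; a0=np.arctan2(r[1],r[0]); a1=np.arctan2(rs[1],rs[0])%(2*np.pi)
for a in np.linspace(a0,a1,9)[1:]:
    q=H+np.hypot(*r)*np.array([np.cos(a),np.sin(a)]); print(R0.inv().apply(np.r_[q-p0,0]).round(4)/0.15)
E
```

```text
[0.43697988 0.06460394 0.25253536] [-4.060e-01 -3.115e+00  1.000e-03]
peg ((0.4350699186325073, 0.06781592965126038), 0.008847487159073353) 477 0.16661647820506684
down (array([-0.0063,  0.0104,  0.7108]), array([-0.0004, -0.0002,  0.001 ]))
rad 0.16545343125410417 171.99764968866776 [ 0.46157565 -0.04961041]
[-0.016 -0.098  0.   ]
[-0.04133333 -0.194       0.        ]
[-0.07533333 -0.288       0.        ]
[-0.11666667 -0.378       0.        ]
[-0.16666667 -0.464       0.        ]
[-0.224      -0.54466667  0.00066667]
[-0.28866667 -0.62066667  0.00066667]
[-3.59333333e-01 -6.90000000e-01  6.66666667e-04]
```

Request:
drive_tool([
  {"offset": [0.005, 0.013, 0.3], "rotation": [0, 0, 0], "claw": 0.45},
  {"offset": [0.005, 0.013, 0.55], "rotation": [0, 0, 0], "claw": 0.45},
  {"offset": [0.005, 0.013, 0.71], "rotation": [0, 0, 0], "claw": 0.45},
  {"offset": [0.005, 0.013, 0.71], "rotation": [0, 0, 0], "claw": 0.45},
  {"offset": [0.005, 0.013, 0.71], "rotation": [0, 0, 0], "claw": 0},
  {"offset": [0.005, 0.013, 0.71], "rotation": [0, 0, 0], "claw": 0},
  {"offset": [0.005, 0.013, 0.71], "rotation": [0, 0, 0], "claw": 0},
  {"offset": [0.005, 0.013, 0.71], "rotation": [0, 0, 0], "claw": 0},
  {"offset": [0.005, 0.013, 0.71], "rotation": [0, 0, 0], "claw": 0},
  {"offset": [0.005, 0.013, 0.71], "rotation": [0, 0, 0], "claw": 0},
], force=30)

```text
clock: 18.78
tcp_pos: [0.4374, 0.0675, 0.1478]
orientation: [0.404, 3.113, 0.002]
contact_force: [1.9, -1.9, 2.4]
grip_width: 0.0146
gripper_force: 30.3
```

Request:
drive_tool([
  {"offset": [-0.007, -0.05, 0], "rotation": [0, 0, 0], "claw": 0},
  {"offset": [-0.016, -0.1, 0], "rotation": [0, 0, 0], "claw": 0},
  {"offset": [-0.028, -0.15, 0], "rotation": [0, 0, 0], "claw": 0},
  {"offset": [-0.042, -0.197, 0], "rotation": [0, 0, 0], "claw": 0},
  {"offset": [-0.058, -0.245, 0], "rotation": [0, 0, 0], "claw": 0},
  {"offset": [-0.076, -0.292, 0], "rotation": [0, 0, 0], "claw": 0},
  {"offset": [-0.096, -0.34, 0], "rotation": [0, 0, 0], "claw": 0},
  {"offset": [-0.118, -0.385, 0], "rotation": [0, 0, 0], "claw": 0},
  {"offset": [-0.142, -0.43, 0], "rotation": [0, 0, 0], "claw": 0},
  {"offset": [-0.168, -0.472, 0], "rotation": [0, 0, 0], "claw": 0},
  {"offset": [-0.196, -0.515, 0], "rotation": [0, 0, 0], "claw": 0},
  {"offset": [-0.226, -0.555, 0], "rotation": [0, 0, 0], "claw": 0},
  {"offset": [-0.258, -0.595, 0], "rotation": [0, 0, 0], "claw": 0},
  {"offset": [-0.258, -0.595, 0], "rotation": [0, 0, 0], "claw": 0},
])

```text
clock: 19.95
tcp_pos: [0.4507, -0.0302, 0.1473]
orientation: [-0.406, -3.115, 0.0]
contact_force: [-2.4, -3.2, 8.3]
grip_width: 0.0145
gripper_force: 31.4
```

Request:
drive_tool([
  {"offset": [-0.035, -0.04, 0], "rotation": [0, 0, 0], "claw": 0},
  {"offset": [-0.07, -0.075, 0], "rotation": [0, 0, 0], "claw": 0},
  {"offset": [-0.1, -0.11, 0], "rotation": [0, 0, 0], "claw": 0},
  {"offset": [-0.12, -0.127, 0], "rotation": [0, 0, 0], "claw": 0},
  {"offset": [-0.12, -0.127, 0], "rotation": [0, 0, 0], "claw": 0},
  {"offset": [-0.12, -0.127, 0], "rotation": [0, 0, 0], "claw": 0},
])

```text
clock: 20.45
tcp_pos: [0.461, -0.0479, 0.1472]
orientation: [-0.399, -3.11, -0.007]
contact_force: [-10.5, 12.3, 17.0]
grip_width: 0.0147
gripper_force: 32.4
```

Request:
drive_tool([
  {"offset": [0, 0, 0], "rotation": [0, 0, 0], "claw": 0.45},
  {"offset": [0, 0, 0], "rotation": [0, 0, 0], "claw": 0.45},
  {"offset": [0, 0, 0], "rotation": [0, 0, 0], "claw": 0.45},
  {"offset": [0, 0, 0], "rotation": [0, 0, 0], "claw": 0.45},
  {"offset": [0, 0, -0.3], "rotation": [0, 0, 0], "claw": 0.45},
  {"offset": [0, 0, -0.6], "rotation": [0, 0, 0], "claw": 0.45},
  {"offset": [0, 0, -0.7], "rotation": [0, 0, 0], "claw": 0.45},
  {"offset": [0, 0, -0.7], "rotation": [0, 0, 0], "claw": 0.45},
])

```text
clock: 21.12
tcp_pos: [0.4664, -0.0523, 0.2565]
orientation: [0.404, 3.107, 0.003]
contact_force: [0.3, -0.1, 0.5]
grip_width: 0.0386
gripper_force: 0.0
```

Request:
drive_tool([
  {"offset": [-0.826, 0.08, 0], "rotation": [0, 0, 0], "claw": 0.45},
  {"offset": [-0.826, 0.08, 0], "rotation": [0, 0, 0], "claw": 0.45},
  {"offset": [-0.826, 0.08, 0], "rotation": [0, 0, 0], "claw": 0.45},
  {"offset": [-0.826, 0.08, 0], "rotation": [0, 0, 0], "claw": 0.45},
  {"offset": [-0.826, 0.08, 0], "rotation": [0, 0, 0], "claw": 0.45},
])

```text
clock: 21.53
tcp_pos: [0.5872, -0.0723, 0.2497]
orientation: [-0.405, -3.113, 0.003]
contact_force: [-0.1, -0.7, -0.5]
grip_width: 0.0381
gripper_force: 0.0
```

Request:
drive_tool([
  {"offset": [-0.826, 0.08, 0], "rotation": [0, 0, 0], "claw": 0.45},
  {"offset": [-0.826, 0.08, 0], "rotation": [0, 0, 0], "claw": 0.45},
  {"offset": [-0.826, 0.08, 0], "rotation": [0, 0, 0], "claw": 0.45},
  {"offset": [-0.826, 0.08, 0], "rotation": [0, 0, 0], "claw": 0.45},
  {"offset": [-0.826, 0.08, 0], "rotation": [0, 0, 0], "claw": 0.45},
  {"offset": [-0.826, 0.08, 0], "rotation": [0, 0, 0], "claw": 0.45},
  {"offset": [-0.826, 0.08, 0], "rotation": [0, 0, 0], "claw": 0.45},
])

```text
clock: 22.12
tcp_pos: [0.7076, -0.0917, 0.2519]
orientation: [-0.405, -3.115, -0.0]
contact_force: [-0.3, 0.3, -0.1]
grip_width: 0.0384
gripper_force: 0.0
```

```bash
python3 - <<'E'
from geo import *
o=get_obs(); print(o["tcp_pos"],o["orientation"].round(3)); w=cam("wrist"); t=cam("top"); s=cam("scene"); np.savez("top3.npz",**t)
W=cloud(w); m=box(W,(0.7066,-0.0877),0.022,0.158,0.18); P=plane(w,m,0.168)[:,:2].astype(np.float32); print("peg",len(P),cv2.minEnclosingCircle(P))
T=cloud(t); m=box(T,(0.4616,-0.0496),0.03,0.156,0.18); P=plane(t,m,0.168)[:,:2].astype(np.float32); print("lpeg",len(P),cv2.minEnclosingCircle(P) if len(P) else 0)
q=bp(-.096,.01); m=box(T,q,0.05,0.165,0.25); P=T[m]; P=P[np.hypot(*(P[:,:2]-[0.4616,-0.0496]).T)>0.02]; print("loop",len(P),P.mean(0) if len(P) else 0, q)
p0=np.array([0.706,-0.0875]); print("down",go(np.r_[p0,0.146],yaw=np.radians(75))); R0=Ro.from_rotvec(o["orientation"])
r=p0-H; rs=bp(-.0665,-.0665)-H; a0=np.arctan2(r[1],r[0]); a1=np.arctan2(rs[1],rs[0]); print(np.hypot(*r),np.degrees([a0,a1]),bp(-.0665,-.0665))
for a in np.linspace(a0,a1,13)[1:]:
    q=H+np.hypot(*r)*np.array([np.cos(a),np.sin(a)]); print((R0.inv().apply(np.r_[q-p0,0])/0.15).round(3),end=" ")
I=np.hstack([s["frame"][170:320,240:440,::-1],t["frame"][160:310,270:470,::-1]]); cv2.imwrite("pics/f1.png",cv2.resize(I,None,fx=2,fy=2,interpolation=cv2.INTER_CUBIC))
E
```

```text
[ 0.70758585 -0.09171576  0.25190428] [-0.405 -3.115 -0.   ]
peg 478 ((0.70741868019104, -0.08636245876550674), 0.008715355768799782)
lpeg 29 ((0.4606304168701172, -0.045922499150037766), 0.004485621582716703)
loop 0 0 [ 0.49250537 -0.10534059]
down (array([0.0214, 0.0215, 0.7101]), array([0.0003, 0.0003, 0.0019]))
0.16660075323251491 [ -51.43568644 -100.11195479] [ 0.57261041 -0.12282435]
[ 0.049 -0.061  0.   ] [ 0.102 -0.119  0.   ] [ 0.16  -0.173  0.   ] [ 0.221 -0.223  0.   ] [ 0.285 -0.268  0.   ] [ 0.352 -0.308  0.   ] [ 0.422 -0.344  0.   ] [ 0.495 -0.375  0.   ] [ 0.569 -0.4    0.   ] [ 0.645 -0.42   0.   ] [ 0.722 -0.435  0.   ] [ 0.8   -0.444  0.001]
```

View pics/f1.png

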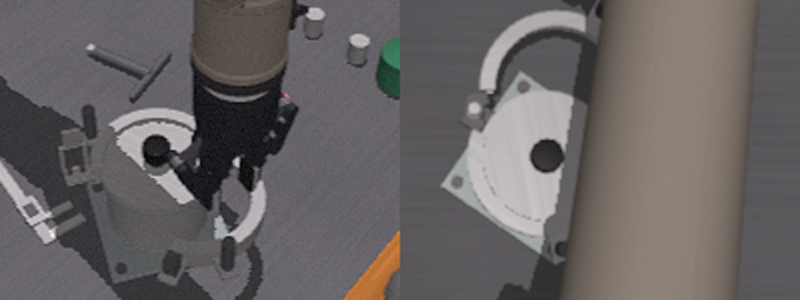

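The left half is shut around the flanges in both views, and its loop is standing up near scene-crop (75,160).

Request:
drive_tool([
  {"offset": [0.012, 0.029, 0.3], "rotation": [0, 0, 0], "claw": 0.45},
  {"offset": [0.012, 0.029, 0.55], "rotation": [0, 0, 0], "claw": 0.45},
  {"offset": [0.012, 0.029, 0.71], "rotation": [0, 0, 0], "claw": 0.45},
  {"offset": [0.012, 0.029, 0.71], "rotation": [0, 0, 0], "claw": 0.45},
  {"offset": [0.012, 0.029, 0.71], "rotation": [0, 0, 0], "claw": 0},
  {"offset": [0.012, 0.029, 0.71], "rotation": [0, 0, 0], "claw": 0},
  {"offset": [0.012, 0.029, 0.71], "rotation": [0, 0, 0], "claw": 0},
  {"offset": [0.012, 0.029, 0.71], "rotation": [0, 0, 0], "claw": 0},
  {"offset": [0.012, 0.029, 0.71], "rotation": [0, 0, 0], "claw": 0},
  {"offset": [0.012, 0.029, 0.71], "rotation": [0, 0, 0], "claw": 0},
], force=50)

```text
clock: 23.1
tcp_pos: [0.7096, -0.0871, 0.1477]
orientation: [0.404, 3.112, 0.001]
contact_force: [-3.3, 0.0, 6.6]
grip_width: 0.0137
gripper_force: 49.6
```

Request:
drive_tool([
  {"offset": [0.025, -0.03, 0], "rotation": [0, 0, 0], "claw": 0},
  {"offset": [0.05, -0.061, 0], "rotation": [0, 0, 0], "claw": 0},
  {"offset": [0.075, -0.09, 0], "rotation": [0, 0, 0], "claw": 0},
  {"offset": [0.102, -0.119, 0], "rotation": [0, 0, 0], "claw": 0},
  {"offset": [0.131, -0.146, 0], "rotation": [0, 0, 0], "claw": 0},
  {"offset": [0.16, -0.173, 0], "rotation": [0, 0, 0], "claw": 0},
  {"offset": [0.19, -0.198, 0], "rotation": [0, 0, 0], "claw": 0},
  {"offset": [0.221, -0.223, 0], "rotation": [0, 0, 0], "claw": 0},
  {"offset": [0.253, -0.246, 0], "rotation": [0, 0, 0], "claw": 0},
  {"offset": [0.285, -0.268, 0], "rotation": [0, 0, 0], "claw": 0},
  {"offset": [0.318, -0.288, 0], "rotation": [0, 0, 0], "claw": 0},
  {"offset": [0.352, -0.308, 0], "rotation": [0, 0, 0], "claw": 0},
  {"offset": [0.422, -0.344, 0], "rotation": [0, 0, 0], "claw": 0},
  {"offset": [0.458, -0.36, 0], "rotation": [0, 0, 0], "claw": 0},
  {"offset": [0.495, -0.375, 0], "rotation": [0, 0, 0], "claw": 0},
  {"offset": [0.532, -0.388, 0], "rotation": [0, 0, 0], "claw": 0},
  {"offset": [0.569, -0.4, 0], "rotation": [0, 0, 0], "claw": 0},
  {"offset": [0.607, -0.411, 0], "rotation": [0, 0, 0], "claw": 0},
  {"offset": [0.645, -0.42, 0], "rotation": [0, 0, 0], "claw": 0},
  {"offset": [0.645, -0.42, 0], "rotation": [0, 0, 0], "claw": 0},
])

```text
clock: 24.77
tcp_pos: [0.5997, -0.1236, 0.1474]
orientation: [0.404, 3.111, 0.001]
contact_force: [-1.2, 2.1, 10.8]
grip_width: 0.0139
gripper_force: 50.7
```

Request:
drive_tool([
  {"offset": [0.04, -0.008, 0], "rotation": [0, 0, 0], "claw": 0},
  {"offset": [0.08, -0.015, 0], "rotation": [0, 0, 0], "claw": 0},
  {"offset": [0.12, -0.02, 0], "rotation": [0, 0, 0], "claw": 0},
  {"offset": [0.155, -0.024, 0], "rotation": [0, 0, 0], "claw": 0},
  {"offset": [0.175, -0.024, 0], "rotation": [0, 0, 0], "claw": 0},
  {"offset": [0.19, -0.024, 0], "rotation": [0, 0, 0], "claw": 0},
  {"offset": [0.19, -0.024, 0], "rotation": [0, 0, 0], "claw": 0},
])

```text
clock: 25.35
tcp_pos: [0.572, -0.1211, 0.1474]
orientation: [0.406, 3.11, -0.001]
contact_force: [1.1, -1.5, 9.1]
grip_width: 0.014
gripper_force: 50.5
```

Request:
drive_tool([
  {"offset": [0.015, -0.0, 0], "rotation": [0, 0, 0], "claw": 0},
  {"offset": [0.03, 0, 0], "rotation": [0, 0, 0], "claw": 0},
  {"offset": [0.03, 0, 0], "rotation": [0, 0, 0], "claw": 0},
  {"offset": [0.03, 0, 0], "rotation": [0, 0, 0], "claw": 0},
])

```text
clock: 25.68
tcp_pos: [0.5688, -0.1204, 0.1474]
orientation: [0.404, 3.108, -0.002]
contact_force: [4.7, -3.7, 5.0]
grip_width: 0.0138
gripper_force: 50.1
```

Request:
drive_tool([
  {"offset": [0.015, -0.0, 0], "rotation": [0, 0, 0], "claw": 0},
  {"offset": [0.03, 0, 0], "rotation": [0, 0, 0], "claw": 0},
  {"offset": [0.03, 0, 0], "rotation": [0, 0, 0], "claw": 0},
  {"offset": [0.03, 0, 0], "rotation": [0, 0, 0], "claw": 0},
])

```text
clock: 26.02
tcp_pos: [0.5687, -0.1204, 0.1476]
orientation: [0.403, 3.098, -0.005]
contact_force: [19.3, -7.4, -8.9]
grip_width: 0.0136
gripper_force: 49.1
```

Request:
drive_tool([
  {"offset": [-0.03, 0, 0], "rotation": [0, 0, 0], "claw": 0},
  {"offset": [-0.03, 0, 0], "rotation": [0, 0, 0], "claw": 0.45},
  {"offset": [-0.03, 0, 0], "rotation": [0, 0, 0], "claw": 0.45},
  {"offset": [-0.03, 0, 0], "rotation": [0, 0, 0], "claw": 0.45},
  {"offset": [-0.03, 0, 0], "rotation": [0, 0, 0], "claw": 0.45},
  {"offset": [-0.03, 0, -0.4], "rotation": [0, 0, 0], "claw": 0.45},
  {"offset": [-0.03, 0, -0.8], "rotation": [0, 0, 0], "claw": 0.45},
  {"offset": [0.1, 0, -1], "rotation": [0, 0, 0], "claw": 0.3},
  {"offset": [0.1, 0, -1], "rotation": [0, 0, 0], "claw": 0.0},
  {"offset": [0.1, 0, -1], "rotation": [0, 0, 0], "claw": 0},
  {"offset": [0.1, 0, -1], "rotation": [0, 0, 0], "claw": 0},
])

```text
clock: 26.93
tcp_pos: [0.5475, -0.1132, 0.2966]
orientation: [0.403, 3.112, 0.001]
contact_force: [-0.1, -1.2, 1.1]
grip_width: 0.0002
gripper_force: 0.0
```

```bash
python3 - <<'E'
from geo import *
o=get_obs(); print(o["tcp_pos"]); w=cam("wrist"); np.savez("w4.npz",**w); s=cam("scene"); np.savez("s4.npz",**s)
W=cloud(w)
for nm,p in(("lpeg",(0.461,-0.048)),("rpeg",(0.569,-0.1204))):
    m=box(W,p,0.022,0.160,0.18); P=plane(w,m,0.168)[:,:2].astype(np.float32); print(nm,len(P),cv2.minEnclosingCircle(P) if len(P) else 0)
save(w,"w4.png",(120,0,520,300),2)
for q in [(-.096,-.013),(-.096,.02),(-.096,0.03)]:
    p=bp(*q); print(q,p,proj(w,[*p,0.147]),proj(w,[*p,0.2]))
E
```

```text
[ 0.54748764 -0.11320171  0.29662523]
lpeg 438 ((0.4630995988845825, -0.048758238554000854), 0.00813615508377552)
rpeg 314 ((0.5727640986442566, -0.1210116446018219), 0.007967395707964897)
(-0.096, -0.013) [ 0.51170687 -0.11800164] (np.float64(305.8036257680026), np.float64(176.83845352314646)) (np.float64(302.11023151237004), np.float64(186.91874297495957))
(-0.096, 0.02) [ 0.48415689 -0.09983578] (np.float64(318.7207576595981), np.float64(136.72167696974117)) (np.float64(317.7392243433272), np.float64(138.32731706094913))
(-0.096, 0.03) [ 0.47580841 -0.09433097] (np.float64(322.79404722156306), np.float64(124.0712489516618)) (np.float64(322.71062784909066), np.float64(122.87094135256241))
```

View pics/w4.png

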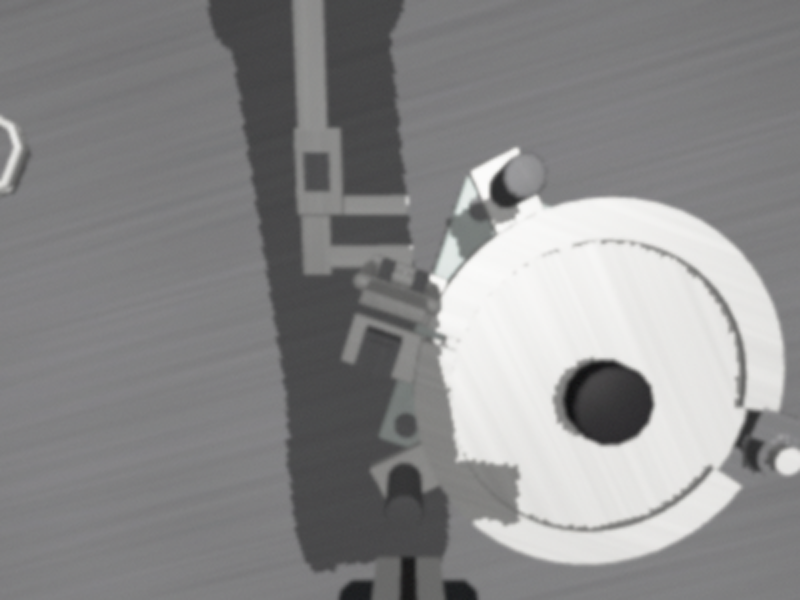

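Both halves are shut, and the pegs match their shut positions to within 2 mm. The loop stands at crop (395,290) with the stud just below it at (378,345).

```bash
sed -i 's/0.5537,-0.0307/0.5542,-0.0300/' geo.py; python3 - <<'E'
from geo import *
for n in("w4.npz","s4.npz"):
    d=dict(np.load(n)); W=cloud(d); L=np.stack([(W[...,:2]-B)@ex,(W[...,:2]-B)@ey,W[...,2]],-1)
    m=(np.abs(L[...,0]+.096)<.025)&(L[...,1]<.06)&(L[...,1]>-.03)&(L[...,2]>.12)
    for a,b in((.12,.135),(.135,.16),(.16,.18),(.18,.195),(.195,.22)):
        P=L[m&(L[...,2]>a)&(L[...,2]<=b)]; 
        if len(P): print(n,a,b,len(P),P.mean(0).round(4),P[:,:2].min(0).round(3),P[:,:2].max(0).round(3))
o=get_obs(); p=bp(-.096,.075); print(go([*p,0.25],yaw=PH), "then down from there")
E
```

```text
w4.npz 0.12 0.135 781 [-0.0825  0.0073  0.1281] [-0.111 -0.03 ] [-0.071  0.034]
w4.npz 0.135 0.16 458 [-0.095  -0.0086  0.1446] [-0.111 -0.021] [-0.078  0.02 ]
w4.npz 0.16 0.18 217 [-0.0951  0.0151  0.1717] [-0.112  0.011] [-0.078  0.018]
w4.npz 0.18 0.195 98 [-0.0953  0.0147  0.1876] [-0.106  0.014] [-0.084  0.015]
w4.npz 0.195 0.22 290 [-0.095   0.0115  0.1997] [-0.106  0.009] [-0.084  0.014]
s4.npz 0.12 0.135 155 [-0.0878 -0.0017  0.1271] [-0.111 -0.028] [-0.071  0.023]
s4.npz 0.135 0.16 83 [-0.0937 -0.0073  0.1453] [-0.111 -0.024] [-0.077  0.015]
s4.npz 0.16 0.18 48 [-0.0946  0.0101  0.1721] [-0.11   0.008] [-0.078  0.015]
s4.npz 0.18 0.195 35 [-0.0941  0.0087  0.1875] [-0.105  0.006] [-0.084  0.012]
s4.npz 0.195 0.22 33 [-0.0941  0.009   0.1991] [-0.105  0.006] [-0.083  0.015]
(array([0.7686, 0.1013, 0.2941]), array([-0.0002, -0.0009,  0.1627])) then down from there
```

Request:
drive_tool([
  {"offset": [0.2, 0.03, 0.0], "rotation": [0, 0, 0.05], "claw": 0},
  {"offset": [0.4, 0.06, 0.0], "rotation": [0, 0, 0.1], "claw": 0},
  {"offset": [0.6, 0.08, 0.1], "rotation": [0, 0, 0.163], "claw": 0},
  {"offset": [0.769, 0.101, 0.294], "rotation": [0, 0, 0.163], "claw": 0},
  {"offset": [0.769, 0.101, 0.294], "rotation": [0, 0, 0.163], "claw": 0},
  {"offset": [0.769, 0.101, 0.294], "rotation": [0, 0, 0.163], "claw": 0},
  {"offset": [0.769, 0.101, 0.294], "rotation": [0, 0, 0.163], "claw": 0},
])

```text
clock: 27.62
tcp_pos: [0.4395, -0.0692, 0.2502]
orientation: [-0.903, -3.008, 0.001]
contact_force: [1.0, -0.1, -0.1]
grip_width: 0.0002
gripper_force: 0.0
```

```bash
python3 - <<'E'
from geo import *
o=get_obs(); p=o["tcp_pos"]; l=np.array([(p[:2]-B)@ex,(p[:2]-B)@ey,p[2]]); print(l,go([*bp(-.095,.075),.19],yaw=PH))
q0=np.array([.075,.19])
for th in [90,80,70,60,50,40,30,20,15,10,5,0]:
    a=np.radians(th); C=np.array([.012-.068*np.cos(a)+.0025*np.sin(a)+.011,.122+.068*np.sin(a)+.0025*np.cos(a)]); print(th,((C-q0)*[1,-1]/.15).round(3),C.round(4))
E
```

```text
[-0.0958607   0.07418024  0.25022374] (array([0.0051, 0.0062, 0.4015]), array([-0.0006, -0.0005, -0.0002]))
90 [-0.33 -0.  ] [0.0255 0.19  ]
80 [-0.409  0.004] [0.0137 0.1894]
70 [-0.486  0.022] [0.0021 0.1868]
60 [-0.559  0.052] [-0.0088  0.1821]
50 [-0.625  0.095] [-0.0188  0.1757]
40 [-0.683  0.149] [-0.0275  0.1676]
30 [-0.731  0.212] [-0.0346  0.1582]
20 [-0.767  0.283] [-0.04    0.1476]
15 [-0.78  0.32] [-0.042  0.142]
10 [-0.79   0.358] [-0.0435  0.1363]
5 [-0.797  0.397] [-0.0445  0.1304]
0 [-0.8    0.437] [-0.045   0.1245]
```

Request:
drive_tool([
  {"offset": [0.005, 0.006, 0.25], "rotation": [0, 0, 0], "claw": 0},
  {"offset": [0.005, 0.006, 0.4], "rotation": [0, 0, 0], "claw": 0},
  {"offset": [-0.15, 0.006, 0.4], "rotation": [0, 0, 0], "claw": 0},
  {"offset": [-0.28, 0.006, 0.4], "rotation": [0, 0, 0], "claw": 0},
  {"offset": [-0.33, 0.006, 0.4], "rotation": [0, 0, 0], "claw": 0},
  {"offset": [-0.37, 0.006, 0.402], "rotation": [0, 0, 0], "claw": 0},
  {"offset": [-0.409, 0.006, 0.404], "rotation": [0, 0, 0], "claw": 0},
  {"offset": [-0.447, 0.006, 0.412], "rotation": [0, 0, 0], "claw": 0},
  {"offset": [-0.486, 0.006, 0.422], "rotation": [0, 0, 0], "claw": 0},
  {"offset": [-0.523, 0.006, 0.436], "rotation": [0, 0, 0], "claw": 0},
  {"offset": [-0.559, 0.006, 0.452], "rotation": [0, 0, 0], "claw": 0},
  {"offset": [-0.592, 0.006, 0.472], "rotation": [0, 0, 0], "claw": 0},
  {"offset": [-0.625, 0.006, 0.495], "rotation": [0, 0, 0], "claw": 0},
  {"offset": [-0.683, 0.006, 0.549], "rotation": [0, 0, 0], "claw": 0},
  {"offset": [-0.731, 0.006, 0.612], "rotation": [0, 0, 0], "claw": 0},
  {"offset": [-0.767, 0.006, 0.683], "rotation": [0, 0, 0], "claw": 0},
  {"offset": [-0.78, 0.006, 0.72], "rotation": [0, 0, 0], "claw": 0},
  {"offset": [-0.79, 0.006, 0.758], "rotation": [0, 0, 0], "claw": 0},
  {"offset": [-0.797, 0.006, 0.797], "rotation": [0, 0, 0], "claw": 0},
  {"offset": [-0.797, 0.006, 0.797], "rotation": [0, 0, 0], "claw": 0},
])

```text
clock: 29.28
tcp_pos: [0.539, -0.1342, 0.13]
orientation: [-0.904, -3.007, 0.001]
contact_force: [0.3, 0.2, 0.2]
grip_width: -0.0
gripper_force: 0.0
```

Request:
drive_tool([
  {"offset": [0, 0, 0.02], "rotation": [0, 0, 0], "claw": 0},
  {"offset": [0, 0, 0.04], "rotation": [0, 0, 0], "claw": 0},
  {"offset": [0, 0, 0.05], "rotation": [0, 0, 0], "claw": 0},
  {"offset": [0, 0, 0.05], "rotation": [0, 0, 0], "claw": 0},
])

```text
clock: 29.62
tcp_pos: [0.5399, -0.1343, 0.1245]
orientation: [0.904, 3.008, 0.001]
contact_force: [-1.9, 0.2, 4.3]
grip_width: 0.0001
gripper_force: 1.8
```

```bash
python3 - <<'E'
from geo import *
s=cam("scene"); save(s,"s5.png",(250,200,350,275),8); print(get_obs()["contact_force"],get_obs()["tcp_pos"])
E
```

```text
[-1.98756838  0.34510515  5.63232306] [ 0.5398781  -0.13423885  0.12452783]
```

View pics/s5.png

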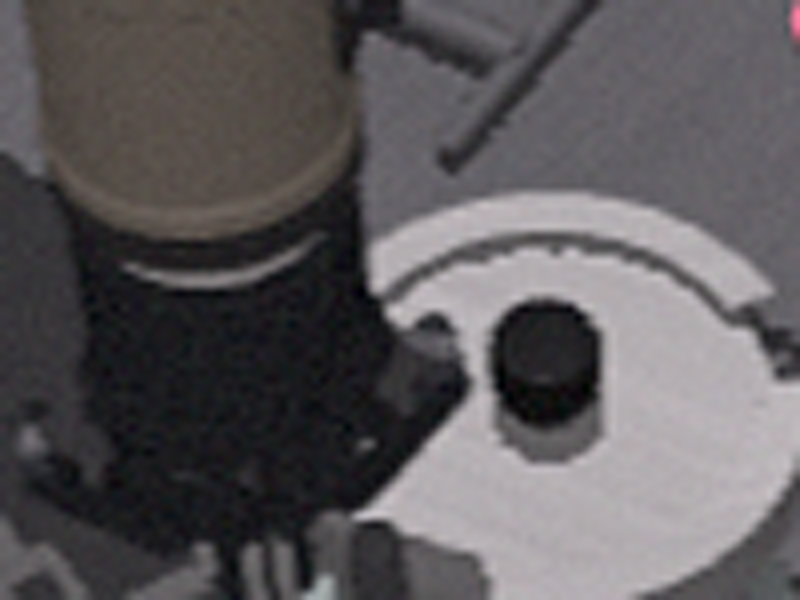

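Request:
drive_tool([
  {"offset": [0, 0, 0.01], "rotation": [0, 0, 0], "claw": 0},
  {"offset": [0, 0, 0.02], "rotation": [0, 0, 0], "claw": 0},
  {"offset": [0, 0, 0.02], "rotation": [0, 0, 0], "claw": 0},
])

```text
clock: 29.92
tcp_pos: [0.54, -0.1343, 0.1239]
orientation: [0.904, 3.008, 0.003]
contact_force: [-9.2, 3.3, 27.2]
grip_width: -0.0002
gripper_force: 13.6
```

Request:
drive_tool([
  {"offset": [0, 0, -0.2], "rotation": [0, 0, 0], "claw": 0},
  {"offset": [0, 0, -0.5], "rotation": [0, 0, 0], "claw": 0},
  {"offset": [0, -0.1, -0.75], "rotation": [0, 0, 0], "claw": 0},
  {"offset": [0.1, -0.4, -0.8], "rotation": [0, 0, 0], "claw": 0.3},
  {"offset": [0.17, -0.79, -0.8], "rotation": [0, 0, 0], "claw": 0.6},
  {"offset": [0.17, -0.79, -0.8], "rotation": [0, 0, 0], "claw": 0.6},
  {"offset": [0.17, -0.79, -0.8], "rotation": [0, 0, 0], "claw": 0.6},
  {"offset": [0.17, -0.79, -0.8], "rotation": [0, 0, 0], "claw": 0.6},
])

```text
clock: 30.58
tcp_pos: [0.4523, -0.2202, 0.2413]
orientation: [0.909, 3.006, 0.001]
contact_force: [0.7, 0.9, 0.2]
grip_width: 0.0512
gripper_force: 0.0
```

Request:
drive_tool([
  {"offset": [0.1, -0.4, 0], "rotation": [0, 0, 0.05], "claw": 0.6},
  {"offset": [0.17, -0.79, 0], "rotation": [0, 0, 0.103], "claw": 0.6},
  {"offset": [0.17, -0.79, 0], "rotation": [0, 0, 0.103], "claw": 0.6},
  {"offset": [0.17, -0.79, 0], "rotation": [0, 0, 0.103], "claw": 0.6},
  {"offset": [0.17, -0.79, 0], "rotation": [0, 0, 0.103], "claw": 0.6},
  {"offset": [0.17, -0.79, 0], "rotation": [0, 0, 0.103], "claw": 0.6},
])

```text
clock: 31.08
tcp_pos: [0.368, -0.3029, 0.2408]
orientation: [1.206, 2.901, 0.001]
contact_force: [0.3, 0.6, -0.1]
grip_width: 0.0512
gripper_force: 0.0
```

```bash
python3 - <<'E'
from geo import *
o=get_obs(); print(o["tcp_pos"],o["orientation"].round(3)); w=cam("wrist"); t=cam("top"); np.savez("w6.npz",**w); np.savez("t6.npz",**t)
I=np.hstack([w["frame"][60:360,160:560,::-1],cv2.resize(t["frame"][200:290,320:440,::-1],(400,300),interpolation=cv2.INTER_CUBIC)]); cv2.imwrite("pics/w6.png",I)
T=cloud(t); L=np.stack([(T[...,:2]-B)@ex,(T[...,:2]-B)@ey,T[...,2]],-1)
m=(np.abs(L[...,0]+.095)<.02)&(L[...,1]<.03)&(L[...,1]>-.08)&(L[...,2]>.11)
for y in np.arange(.02,-.08,-.01):
    P=L[m&(np.abs(L[...,1]-y)<.005)]; print(round(y,3),len(P),P.mean(0).round(4) if len(P) else 0, P[:,2].max().round(3) if len(P) else 0)
E
```

```text
[ 0.36795695 -0.30292954  0.2408347 ] [1.206e+00 2.901e+00 1.000e-03]
0.02 93 [-0.094   0.0201  0.1241] 0.134
0.01 91 [-0.0945  0.0099  0.123 ] 0.136
0.0 69 [-0.0952 -0.0006  0.1215] 0.136
-0.01 99 [-0.0944 -0.0095  0.1332] 0.15
-0.02 78 [-0.093  -0.0192  0.1318] 0.151
-0.03 66 [-0.0967 -0.03    0.1245] 0.131
-0.04 51 [-0.0968 -0.0401  0.1247] 0.13
-0.05 54 [-0.0973 -0.0501  0.124 ] 0.129
-0.06 33 [-0.0945 -0.0585  0.1237] 0.131
-0.07 12 [-0.0795 -0.0686  0.1216] 0.168
```

View pics/w6.png

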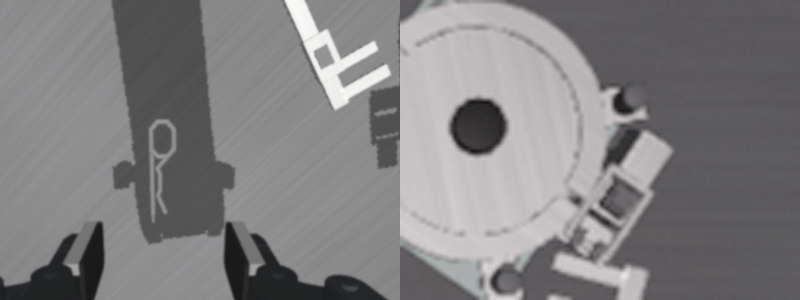

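The loop lies flat with the stud poking through its frame. In the wrist crop the clip's straight leg runs along column 153 from row 140 to the tip at row 222, with the eye at (162,135).

```bash
python3 - <<'E'
from geo import *
d=dict(np.load("w6.npz")); g=d["frame"].max(-1).astype(int)
m=np.zeros(g.shape,np.uint8); m[170:290,300:346]=(g[170:290,300:346]>105)
n,l,st,c=cv2.connectedComponentsWithStats(m); i=1+st[1:,4].argmax(); m=l==i; print(st[i])
v,u=np.nonzero(m)
rows=range(v.min(),v.max()+1)
for r in rows[::6]: print(r,u[v==r].min(),u[v==r].max(),len(u[v==r]))
P=plane(d,m,0.0025)[:,:2]
# straight leg: left edge band for rows below the eye
L=np.array([[u[v==r].min(),r] for r in rows if 225<r<v.max()-2],float)
k=np.polyfit(L[:,1],L[:,0],1); f=lambda r:np.polyval(k,r)
a=ray(d,f(230)+1.2,230,0.0025)[:2]; b=ray(d,f(v.max()-2)+1.2,v.max()-2,0.0025)[:2]
xc=(b-a)/np.hypot(*(b-a)); yc=np.array([-xc[1],xc[0]]); Q=P-a
print("dir",np.degrees(np.arctan2(xc[1],xc[0])),"extent x",(Q@xc).min(),(Q@xc).max(),"y",(Q@yc).min(),(Q@yc).max())
tip=a+xc*(Q@xc).max(); back=a+xc*(Q@xc).min(); print("len",(Q@xc).max()-(Q@xc).min())
org=(tip-85e-3*xc+back+33e-3*xc)/2; print("org",org,tip-.085*xc,back+.033*xc)
print("yext rel leg",(Q@yc).min(),(Q@yc).max())
g0=org-.012*xc+.012*yc; print("grasp",g0,go([*g0,0.06],yaw=np.arctan2(yc[1],yc[0])), get_obs()["tcp_pos"])
E
```

```text
[ 308  179   29  104 1182]
179 316 328 13
185 311 333 14
191 308 336 11
197 309 336 11
203 309 336 11
209 309 336 13
215 309 331 23
221 309 326 12
227 310 321 12
233 310 321 10
239 310 322 10
245 310 321 9
251 310 321 10
257 310 320 11
263 310 323 11
269 311 326 9
275 311 314 4
281 312 314 3
dir -44.36255432839887 extent x -0.055708954260737215 0.06176607135578106 y -0.0021398280444707095 0.027697136458985055
len 0.11747502561651828
org [ 0.36670961 -0.32098339] [ 0.36652195 -0.32079986] [ 0.36689727 -0.32116692]
yext rel leg -0.0021398280444707095 0.027697136458985055
grasp [ 0.36652081 -0.30401388] (array([ 1.000e-03, -1.540e-02,  1.205e+00]), array([ 0.0001, -0.0001, -0.006 ])) [ 0.36824175 -0.30252718  0.24075551]
```

Request:
drive_tool([
  {"offset": [0.001, -0.015, 0.3], "rotation": [0, 0, -0.006], "claw": 0.65},
  {"offset": [0.001, -0.015, 0.6], "rotation": [0, 0, -0.006], "claw": 0.65},
  {"offset": [0.001, -0.015, 0.9], "rotation": [0, 0, -0.006], "claw": 0.65},
  {"offset": [0.001, -0.015, 1.0], "rotation": [0, 0, -0.006], "claw": 0.65},
  {"offset": [0.001, -0.015, 1.0], "rotation": [0, 0, -0.006], "claw": 0.65},
  {"offset": [0.001, -0.015, 1.0], "rotation": [0, 0, -0.006], "claw": 0.65},
])

```text
clock: 31.68
tcp_pos: [0.365, -0.3044, 0.0902]
orientation: [-1.187, -2.905, -0.0]
contact_force: [0.5, 0.4, 0.7]
grip_width: 0.0555
gripper_force: 0.0
```

```bash
python3 - <<'E'
from geo import *
print(get_obs()["tcp_pos"],go([0.3665,-0.3040,0.0015],yaw=np.radians(45.64)))
w=cam("wrist"); save(w,"w7.png",(120,60,520,360),1.5)
E
```

```text
[ 0.36499892 -0.30438095  0.09017938] (array([-0.0071,  0.0094,  0.5912]), array([-0.0005, -0.0015, -0.0009]))
```

View pics/w7.png

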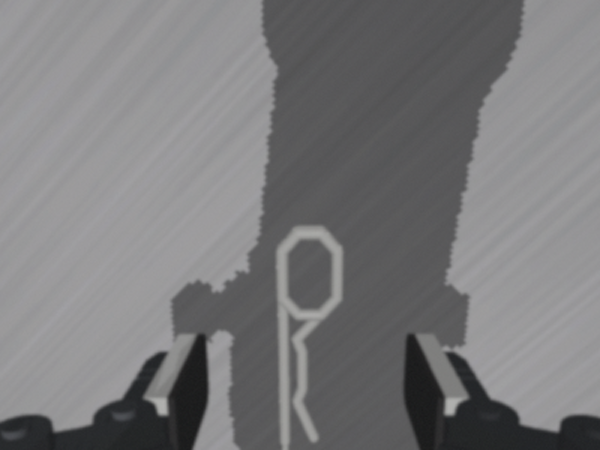

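The clip's eye at crop (311,272) is centred between the fingers.

Request:
drive_tool([
  {"offset": [-0.007, 0.009, 0.25], "rotation": [0, 0, 0], "claw": 0.65},
  {"offset": [-0.007, 0.009, 0.45], "rotation": [0, 0, 0], "claw": 0.65},
  {"offset": [-0.007, 0.009, 0.57], "rotation": [0, 0, 0], "claw": 0.65},
  {"offset": [-0.007, 0.009, 0.588], "rotation": [0, 0, 0], "claw": 0.65},
  {"offset": [-0.007, 0.009, 0.588], "rotation": [0, 0, 0], "claw": 0.65},
  {"offset": [-0.007, 0.009, 0.588], "rotation": [0, 0, 0], "claw": 0},
  {"offset": [-0.007, 0.009, 0.588], "rotation": [0, 0, 0], "claw": 0},
  {"offset": [-0.007, 0.009, 0.588], "rotation": [0, 0, 0], "claw": 0},
  {"offset": [-0.007, 0.009, 0.588], "rotation": [0, 0, 0], "claw": 0},
  {"offset": [-0.007, 0.009, 0.588], "rotation": [0, 0, 0], "claw": 0},
  {"offset": [-0.007, 0.009, 0.588], "rotation": [0, 0, 0], "claw": 0},
  {"offset": [-0.007, 0.009, 0.588], "rotation": [0, 0, 0], "claw": 0},
], force=70)

```text
clock: 32.73
tcp_pos: [0.368, -0.3061, 0.0048]
orientation: [1.19, 2.903, 0.0]
contact_force: [-0.5, 1.4, 12.7]
grip_width: 0.0255
gripper_force: 68.2
```

Request:
drive_tool([
  {"offset": [0, 0, -0.1], "rotation": [0, 0, 0], "claw": 0},
  {"offset": [0, 0, -0.3], "rotation": [0, 0, 0], "claw": 0},
  {"offset": [0, 0, -0.5], "rotation": [0, 0, 0], "claw": 0},
  {"offset": [0, 0, -0.7], "rotation": [0, 0, 0], "claw": 0},
  {"offset": [0, 0, -1], "rotation": [0, 0, 0], "claw": 0},
  {"offset": [0, 0, -1], "rotation": [0, 0, 0], "claw": 0},
  {"offset": [0, 0, -1], "rotation": [0, 0, 0], "claw": 0},
])

```text
clock: 33.32
tcp_pos: [0.3685, -0.3062, 0.1559]
orientation: [1.188, 2.9, 0.001]
contact_force: [0.1, 0.3, -0.9]
grip_width: 0.0256
gripper_force: 69.4
```

```bash
python3 - <<'E'
from geo import *
o=get_obs(); print(o["tcp_pos"],o["joints"].round(2),o["grip_width"])
w=cam("wrist"); save(w,"w8.png",(120,60,520,360),1.5); np.savez("w8.npz",**w)
E
```

```text
[ 0.36850836 -0.30623089  0.15593434] [ 0.11  0.27  0.54  2.12 -0.2   0.79  1.56] 0.02557807594212983
```

View pics/w8.png

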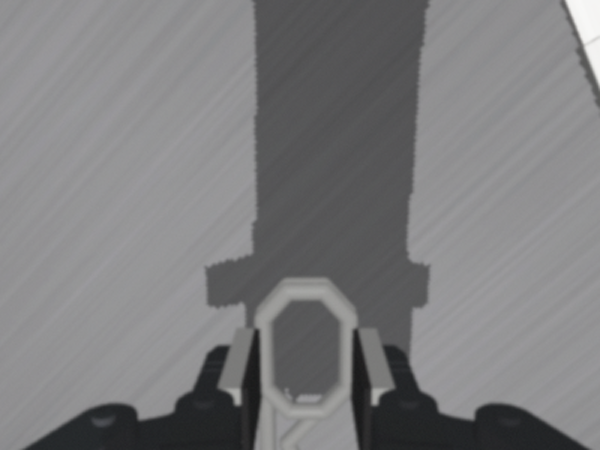

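The clip is held square between the pads. That was my last allowed picture, so from here I work from numbers only.

Request:
drive_tool([
  {"offset": [0, 0.05, -0.2], "rotation": [0, 0, -0.06], "claw": 0},
  {"offset": [0.02, 0.1, -0.29], "rotation": [0, 0, -0.12], "claw": 0},
  {"offset": [0.03, 0.2, -0.29], "rotation": [0, 0, -0.18], "claw": 0},
  {"offset": [0.04, 0.3, -0.29], "rotation": [0, 0, -0.24], "claw": 0},
  {"offset": [0.06, 0.4, -0.29], "rotation": [0, 0, -0.3], "claw": 0},
  {"offset": [0.08, 0.5, -0.29], "rotation": [0, 0, -0.36], "claw": 0},
  {"offset": [0.1, 0.6, -0.29], "rotation": [0, 0, -0.42], "claw": 0},
  {"offset": [0.12, 0.7, -0.29], "rotation": [0, 0, -0.48], "claw": 0},
  {"offset": [0.131, 0.818, -0.29], "rotation": [0, 0, -0.54], "claw": 0},
  {"offset": [0.131, 0.818, -0.29], "rotation": [0, 0, -0.6], "claw": 0},
  {"offset": [0.131, 0.818, -0.29], "rotation": [0, 0, -0.66], "claw": 0},
  {"offset": [0.131, 0.818, -0.29], "rotation": [0, 0, -0.72], "claw": 0},
  {"offset": [0.131, 0.818, -0.29], "rotation": [0, 0, -0.78], "claw": 0},
  {"offset": [0.131, 0.818, -0.29], "rotation": [0, 0, -0.84], "claw": 0},
  {"offset": [0.131, 0.818, -0.29], "rotation": [0, 0, -0.881], "claw": 0},
  {"offset": [0.131, 0.818, -0.29], "rotation": [0, 0, -0.881], "claw": 0},
  {"offset": [0.131, 0.818, -0.29], "rotation": [0, 0, -0.881], "claw": 0},
  {"offset": [0.131, 0.818, -0.29], "rotation": [0, 0, -0.881], "claw": 0},
])

```text
clock: 34.87
tcp_pos: [0.4381, -0.2038, 0.1953]
orientation: [1.48, -2.77, -0.002]
contact_force: [0.5, 0.3, -0.9]
grip_width: 0.0254
gripper_force: 69.5
```

```bash
python3 - <<'E'
from geo import *
o=get_obs(); print(o["tcp_pos"],o["joints"].round(2),o["grip_width"]); print(go([*bp(-.2085,-.001),.1383],yaw=PH+np.pi/2))
w=cam("wrist"); np.savez("w9.npz",**w); R=Ro.from_rotvec(o["orientation"]).as_matrix(); p=o["tcp_pos"]
W=cloud(w); Q=(W-p)@R   # tool frame; clip x = -tool x, clip y = tool y
m=(np.abs(Q[...,2]-0.0)<.012)&(np.abs(Q[...,0])<.05)&(np.abs(Q[...,1])<.03)&(w["frame"].max(-1)>110)
v,u=np.nonzero(m); print(len(v),"z tool med",np.median(Q[m][:,2]))
# cast onto eye top plane: tool z = -(0.0075-0.0023)+... => top of eye is 0.0025+... use tool plane z=zt
zt=np.median(Q[m][:,2]); c=-w["R"].T@w["t"]; Rw=w["R"].T
def tool(u,v,zt):
    r=Rw@np.array([(u-w["cx"])/w["f"],(v-w["cy"])/w["f"],1]); cc=(c-p)@R; rr=r@R; return cc+rr*(zt-cc[2])/rr[2]
X=np.array([tool(a,b,zt) for a,b in zip(u,v)]); print("clip x back edge",-X[:,0].max(),"y",X[:,1].min(),X[:,1].max())
for k in range(-16,36,4):
    s=X[np.abs(X[:,0]-k/1000)<.0015]; 
    if len(s): print(k,s[:,1].min().round(4),s[:,1].max().round(4),len(s))
E
```

```text
[ 0.43806025 -0.20384149  0.19531389] [ 0.13  0.2   0.2   2.05 -0.05  0.89  2.91] 0.02538975135323227
(array([-0.004 , -0.0157,  0.3801]), array([ 0.0008, -0.0002, -0.0032]))
4248 z tool med -0.0031929096494246337
clip x back edge -0.024757562429493937 y -0.026956440837306535 0.026195001458793474
-16 -0.0135 0.0131 295
-12 -0.013 0.0126 215
-8 -0.0129 0.0126 146
-4 -0.0128 0.0125 123
0 -0.0127 0.0124 102
4 -0.027 0.0262 129
8 -0.0205 0.0202 272
12 -0.0145 0.0142 184
16 -0.014 0.0133 257
20 -0.0114 0.0111 348
24 -0.0081 0.0074 208
```

Request:
drive_tool([
  {"offset": [-0.004, -0.016, 0.1], "rotation": [0.0, 0, -0.003], "claw": 0},
  {"offset": [-0.004, -0.016, 0.2], "rotation": [0, 0, -0.003], "claw": 0},
  {"offset": [-0.004, -0.016, 0.3], "rotation": [0, 0, -0.003], "claw": 0},
  {"offset": [-0.004, -0.016, 0.38], "rotation": [0, 0, -0.003], "claw": 0},
  {"offset": [-0.004, -0.016, 0.38], "rotation": [0, 0, -0.003], "claw": 0},
  {"offset": [-0.004, -0.016, 0.38], "rotation": [0, 0, -0.003], "claw": 0},
  {"offset": [-0.004, -0.016, 0.38], "rotation": [0, 0, -0.003], "claw": 0},
])

```text
clock: 35.5
tcp_pos: [0.4414, -0.205, 0.1397]
orientation: [-1.492, 2.764, -0.001]
contact_force: [0.2, 0.4, 0.0]
grip_width: 0.0256
gripper_force: 69.5
```

```bash
cat > meas.py <<'E'
from geo import *
def pts(d,h,m):
    v,u=np.nonzero(m); X=np.array([ray(d,a,b,h) for a,b in zip(u,v)])[:,:2]-B; return np.c_[X@ex,X@ey]
def run():
    o=get_obs(); p=o["tcp_pos"]; l=[(p[:2]-B)@ex,(p[:2]-B)@ey,p[2]]; print("tcp",np.round(l,4),o["grip_width"],o["contact_force"].round(1),o["joints"][6].round(2))
    print("res",go([*bp(l[0],-.001),.1383],yaw=PH+np.pi/2))
    for n in("top","scene"):
        d=cam(n); np.savez(n+"c.npz",**d); W=cloud(d); L=np.stack([(W[...,:2]-B)@ex,(W[...,:2]-B)@ey,W[...,2]],-1)
        g=d["frame"].max(-1).astype(int)
        print(n,"clip region pts:")
        for x0 in np.arange(-.18,-.105,.008):
            m=(np.abs(L[...,0]-x0)<.004)&(np.abs(L[...,1])<.035)&(L[...,2]>.118)&(L[...,2]<.16)
            if m.sum(): q=L[m]; print(round(x0,3),m.sum(),q[:,1].min().round(4),q[:,1].max().round(4),q[:,1].mean().round(4),q[:,2].mean().round(4),g[m].mean().round())
        m=(np.abs(L[...,0]+.096)<.014)&(np.abs(L[...,1]+.013)<.014)&(L[...,2]>.141)&(L[...,2]<.156)
        if m.sum(): q=pts(d,.147,m); print("stud",m.sum(),q.mean(0).round(4),q.min(0).round(4),q.max(0).round(4),L[m][:,2].mean().round(4))
E
python3 -c "import meas;meas.run()"
```

```text
tcp [-0.2082 -0.0022  0.1397] 0.025551387648641167 [0.2 0.4 0. ] 2.93
res (array([-0.    ,  0.0078,  0.0096]), array([-0.0004,  0.0001,  0.0009]))
top clip region pts:
-0.18 22 -0.0162 -0.0038 -0.0101 0.1402 87.0
-0.172 20 -0.016 -0.0037 -0.01 0.1398 85.0
-0.164 21 -0.0161 -0.0032 -0.0093 0.1392 128.0
-0.156 18 -0.0161 -0.0036 -0.0098 0.1396 153.0
-0.148 21 -0.0162 -0.0049 -0.0105 0.1397 149.0
-0.14 18 -0.0158 -0.0018 -0.0092 0.14 152.0
-0.132 21 -0.016 0.0012 -0.0073 0.1393 152.0
-0.124 11 -0.0159 0.0025 -0.0101 0.1393 147.0
-0.116 27 -0.0306 0.0195 -0.0068 0.126 118.0
-0.108 86 -0.0349 0.0244 -0.0036 0.1255 157.0
stud 63 [-0.0965 -0.0127] [-0.1045 -0.0211] [-0.0889 -0.0049] 0.1449
scene clip region pts:
-0.18 16 -0.0188 -0.0026 -0.0114 0.1397 104.0
-0.172 15 -0.0201 -0.0055 -0.0123 0.1404 108.0
-0.164 16 -0.0192 -0.004 -0.0116 0.1399 135.0
-0.156 13 -0.0173 -0.0059 -0.0122 0.1401 159.0
-0.148 15 -0.0187 -0.0065 -0.0121 0.14 163.0
-0.14 16 -0.0186 -0.0055 -0.0126 0.1401 150.0
-0.132 13 -0.0191 -0.0011 -0.0103 0.1402 152.0
-0.124 12 -0.0181 -0.0007 -0.0101 0.14 146.0
-0.116 5 -0.0153 -0.0133 -0.0144 0.1385 154.0
-0.108 51 -0.0335 0.0186 -0.0088 0.125 161.0
stud 44 [-0.0943 -0.0182] [-0.1018 -0.0294] [-0.0866 -0.0084] 0.1455
```

Request:
drive_tool([
  {"offset": [0, 0.008, 0.01], "rotation": [0, 0, 0.001], "claw": 0},
  {"offset": [0, 0.008, 0.01], "rotation": [0, 0, 0.001], "claw": 0},
  {"offset": [-0.02, 0.008, 0.01], "rotation": [0, 0, 0.001], "claw": 0},
  {"offset": [-0.04, 0.008, 0.01], "rotation": [0, 0, 0.001], "claw": 0},
  {"offset": [-0.06, 0.008, 0.01], "rotation": [0, 0, 0.001], "claw": 0},
  {"offset": [-0.08, 0.008, 0.01], "rotation": [0, 0, 0.001], "claw": 0},
  {"offset": [-0.09, 0.008, 0.01], "rotation": [0, 0, 0.001], "claw": 0},
  {"offset": [-0.09, 0.008, 0.01], "rotation": [0, 0, 0.001], "claw": 0},
])

```text
clock: 36.27
tcp_pos: [0.4478, -0.1924, 0.1377]
orientation: [-1.491, 2.765, 0.0]
contact_force: [0.5, 0.4, -1.3]
grip_width: 0.0254
gripper_force: 69.5
```

```bash
python3 -c "import meas;meas.run()"
```

```text
tcp [-0.1941 -0.0005  0.1377] 0.025367941185076452 [ 0.5  0.4 -1.3] 2.9
res (array([ 0.    , -0.0033, -0.0042]), array([0.    , 0.0001, 0.0006]))
top clip region pts:
-0.18 37 -0.0156 0.0109 -0.0005 0.14 81.0
-0.172 22 -0.0148 0.0037 -0.0054 0.1379 86.0
-0.164 23 -0.0148 -0.0032 -0.0088 0.1381 87.0
-0.156 18 -0.0149 -0.0022 -0.0081 0.1369 89.0
-0.148 20 -0.0141 -0.0017 -0.0081 0.1371 142.0
-0.14 20 -0.0142 -0.0018 -0.0081 0.1377 151.0
-0.132 21 -0.0142 -0.003 -0.0085 0.1375 152.0
-0.124 18 -0.0145 0.0011 -0.0071 0.1372 151.0
-0.116 42 -0.0298 0.0196 -0.0047 0.132 134.0
-0.108 86 -0.0348 0.0243 -0.0045 0.1262 154.0
stud 59 [-0.0968 -0.0127] [-0.1045 -0.0211] [-0.0889 -0.0049] 0.1452
scene clip region pts:
-0.18 27 -0.0234 0.0149 -0.0083 0.1427 106.0
-0.172 17 -0.0163 0.0039 -0.0059 0.1383 111.0
-0.164 17 -0.0163 -0.0045 -0.0108 0.1381 107.0
-0.156 16 -0.0154 -0.0026 -0.0102 0.137 103.0
-0.148 15 -0.0172 -0.0016 -0.0098 0.1371 143.0
-0.14 16 -0.0165 -0.0024 -0.0108 0.1382 158.0
-0.132 14 -0.0165 -0.006 -0.0108 0.1378 155.0
-0.124 16 -0.016 -0.0044 -0.0095 0.1376 150.0
-0.116 16 -0.0173 0.0011 -0.0078 0.1376 156.0
-0.108 50 -0.0331 0.0186 -0.009 0.1269 155.0
stud 40 [-0.0947 -0.0176] [-0.1017 -0.0274] [-0.0873 -0.0084] 0.1456
```

Request:
drive_tool([
  {"offset": [-0.0, -0.003, -0.005], "rotation": [0, 0, 0.0], "claw": 0},
  {"offset": [-0.02, -0.003, -0.005], "rotation": [0, 0, 0.0], "claw": 0},
  {"offset": [-0.04, -0.003, -0.005], "rotation": [0, 0, 0.0], "claw": 0},
  {"offset": [-0.06, -0.003, -0.005], "rotation": [0, 0, 0.0], "claw": 0},
  {"offset": [-0.08, -0.003, -0.005], "rotation": [0, 0, 0.0], "claw": 0},
  {"offset": [-0.08, -0.003, -0.005], "rotation": [0, 0, 0.0], "claw": 0},
])

```text
clock: 36.87
tcp_pos: [0.4549, -0.1823, 0.1385]
orientation: [-1.491, 2.765, 0.0]
contact_force: [-0.3, -0.6, -1.1]
grip_width: 0.0253
gripper_force: 69.5
```

Request:
drive_tool([
  {"offset": [-0.03, 0, 0], "rotation": [0, 0, 0.0], "claw": 0},
  {"offset": [-0.06, 0, 0], "rotation": [0, 0, 0.0], "claw": 0},
  {"offset": [-0.09, 0, 0], "rotation": [0, 0, 0.0], "claw": 0},
  {"offset": [-0.12, 0, 0], "rotation": [0, 0, 0.0], "claw": 0},
  {"offset": [-0.12, 0, 0], "rotation": [0, 0, 0.0], "claw": 0},
])

```text
clock: 37.28
tcp_pos: [0.4647, -0.1667, 0.1383]
orientation: [-1.492, 2.765, 0.001]
contact_force: [-0.7, 2.1, -0.3]
grip_width: 0.0256
gripper_force: 69.6
```

```bash
python3 -c "import meas;meas.run()"
```

```text
tcp [-0.1634 -0.0006  0.1383] 0.025628992403994157 [-0.7  2.1 -0.3] 2.84
res (array([ 0.    , -0.0028,  0.    ]), array([0.0003, 0.0003, 0.0009]))
top clip region pts:
-0.164 1 0.0255 0.0255 0.0255 0.1583 27.0
-0.156 11 0.009 0.0247 0.0149 0.1462 50.0
-0.148 24 -0.0153 0.0099 0.0014 0.1404 76.0
-0.14 21 -0.0151 0.0037 -0.006 0.1373 85.0
-0.132 21 -0.015 -0.0022 -0.0085 0.1379 89.0
-0.124 19 -0.0154 -0.0005 -0.007 0.1378 104.0
-0.116 37 -0.0301 0.0185 -0.0059 0.131 129.0
-0.108 94 -0.0348 0.0243 -0.0041 0.1273 153.0
stud 59 [-0.0966 -0.0131] [-0.1045 -0.0206] [-0.0889 -0.0004] 0.1454
scene clip region pts:
-0.18 26 -0.0156 0.0107 -0.0048 0.1418 95.0
-0.172 12 -0.0267 -0.0136 -0.0181 0.1443 90.0
-0.164 11 -0.0298 -0.0243 -0.0274 0.1525 36.0
-0.156 13 -0.0289 -0.0201 -0.025 0.1518 77.0
-0.148 24 -0.023 0.0058 -0.0078 0.1424 97.0
-0.14 19 -0.0168 0.0047 -0.0076 0.1389 103.0
-0.132 14 -0.0173 -0.0045 -0.0103 0.1389 106.0
-0.124 16 -0.0149 0.0005 -0.0095 0.1382 109.0
-0.116 16 -0.0156 -0.001 -0.0088 0.1384 158.0
-0.108 52 -0.0345 0.0167 -0.0109 0.1282 157.0
stud 45 [-0.0945 -0.0183] [-0.1018 -0.0281] [-0.0866 -0.0084] 0.1452
```

Request:
drive_tool([
  {"offset": [-0.03, -0.002, 0], "rotation": [0, 0, 0.0], "claw": 0},
  {"offset": [-0.06, -0.002, 0], "rotation": [0, 0, 0.0], "claw": 0},
  {"offset": [-0.08, -0.002, 0], "rotation": [0, 0, 0.0], "claw": 0},
  {"offset": [-0.1, -0.002, 0], "rotation": [0, 0, 0.0], "claw": 0},
  {"offset": [-0.11, -0.002, 0], "rotation": [0, 0, 0.0], "claw": 0},
  {"offset": [-0.11, -0.002, 0], "rotation": [0, 0, 0.0], "claw": 0},
])

```text
clock: 37.88
tcp_pos: [0.4744, -0.1538, 0.1386]
orientation: [-1.491, 2.764, -0.0]
contact_force: [-0.7, 0.7, -1.2]
grip_width: 0.0255
gripper_force: 69.6
```

Request:
drive_tool([
  {"offset": [-0.01, 0, 0], "rotation": [0, 0, 0.0], "claw": 0},
  {"offset": [-0.02, 0, 0], "rotation": [0, 0, 0.0], "claw": 0},
  {"offset": [-0.02, 0, 0], "rotation": [0, 0, 0.0], "claw": 0},
])

```text
clock: 38.13
tcp_pos: [0.4755, -0.1518, 0.1385]
orientation: [-1.49, 2.766, -0.0]
contact_force: [-1.2, 0.9, -1.6]
grip_width: 0.0254
gripper_force: 69.6
```

Request:
drive_tool([
  {"offset": [-0.008, 0, 0], "rotation": [0, 0, 0.0], "claw": 0},
  {"offset": [-0.015, 0, 0], "rotation": [0, 0, 0.0], "claw": 0},
  {"offset": [-0.015, 0, 0], "rotation": [0, 0, 0.0], "claw": 0},
])

```text
clock: 38.38
tcp_pos: [0.4764, -0.15, 0.1384]
orientation: [1.49, -2.765, -0.0]
contact_force: [-0.4, 0.4, -1.0]
grip_width: 0.0254
gripper_force: 69.6
```

```bash
python3 -c "import meas;meas.run()"
```

```text
tcp [-0.1431 -0.0011  0.1384] 0.02542838141692708 [-0.4  0.4 -1. ] 2.79
res (array([-0.    ,  0.0005,  0.0004]), array([ 0.0002, -0.0001,  0.0002]))
top clip region pts:
-0.14 1 0.0176 0.0176 0.0176 0.1415 28.0
-0.132 9 0.0061 0.0173 0.0117 0.1432 57.0
-0.124 18 -0.0152 0.0065 -0.0014 0.1379 74.0
-0.116 39 -0.0303 0.0181 -0.0067 0.1324 80.0
-0.108 95 -0.035 0.0245 -0.0035 0.128 113.0
stud 63 [-0.0965 -0.0136] [-0.1084 -0.0217] [-0.0845 -0.0017] 0.1456
scene clip region pts:
-0.164 16 -0.0106 0.0085 -0.0034 0.1422 99.0
-0.156 26 -0.0226 0.0097 -0.0055 0.1417 95.0
-0.148 11 -0.0312 -0.021 -0.0253 0.1501 59.0
-0.14 10 -0.0293 -0.0245 -0.0275 0.1528 38.0
-0.132 12 -0.03 -0.0126 -0.0209 0.1479 91.0
-0.124 18 -0.0168 0.0046 -0.0084 0.1402 101.0
-0.116 16 -0.0184 0.0014 -0.0088 0.1383 106.0
-0.108 49 -0.0338 0.0191 -0.0105 0.1287 114.0
stud 46 [-0.094  -0.0187] [-0.1018 -0.0281] [-0.086 -0.009] 0.1454
```

```bash
cat > tip.py <<'E'
from geo import *
def run():
  for n in("top","scene"):
    d=dict(np.load(n+"c.npz")); W=cloud(d); L=np.stack([(W[...,:2]-B)@ex,(W[...,:2]-B)@ey,W[...,2]],-1)
    for lo,hi,nm in((-.025,-.009,"leg"),(-.009,.02,"bent")):
        m=(L[...,0]>-.088)&(L[...,0]<-.025)&(L[...,1]>lo)&(L[...,1]<hi)&(L[...,2]>.1345)&(L[...,2]<.146); q=L[m]
        if len(q): print(n,nm,len(q),"x max",np.sort(q[:,0])[-4:].round(4),"y",q[:,1].mean().round(4),"z",q[:,2].mean().round(4))
        for x0 in np.arange(-.084,-.04,.006):
            s=q[np.abs(q[:,0]-x0)<.003]
            if len(s): print("   ",round(x0,3),len(s),s[:,1].min().round(4),s[:,1].max().round(4))
E
python3 -c "import tip;tip.run()"
```

```text
top leg 37 x max [-0.0575 -0.0561 -0.0532 -0.0516] y -0.0127 z 0.138
    -0.084 7 -0.0149 -0.011
    -0.078 7 -0.015 -0.0116
    -0.072 6 -0.0146 -0.011
    -0.066 7 -0.0141 -0.0108
    -0.06 7 -0.015 -0.0109
    -0.054 3 -0.013 -0.0121
top bent 33 x max [-0.0637 -0.0629 -0.0619 -0.0608] y -0.0018 z 0.1384
    -0.084 7 -0.0075 -0.003
    -0.078 7 -0.0054 -0.0018
    -0.072 7 -0.0028 0.0017
    -0.066 7 -0.002 0.0032
    -0.06 3 0.0011 0.0048
scene leg 38 x max [-0.0507 -0.0499 -0.0482 -0.048 ] y -0.0154 z 0.139
    -0.084 9 -0.024 -0.0113
    -0.078 6 -0.0179 -0.0101
    -0.072 5 -0.0164 -0.0112
    -0.066 5 -0.0168 -0.0101
    -0.06 6 -0.0158 -0.013
    -0.054 2 -0.0171 -0.0141
    -0.048 4 -0.0158 -0.0122
scene bent 26 x max [-0.0616 -0.0611 -0.0592 -0.0589] y -0.004 z 0.1385
    -0.084 4 -0.0088 -0.003
    -0.078 5 -0.0082 -0.0033
    -0.072 7 -0.0059 -0.0019
    -0.066 4 -0.0036 0.0005
    -0.06 5 -0.0038 0.0011
```

Request:
drive_tool([
  {"offset": [-0.008, 0, 0], "rotation": [0, 0, 0.0], "claw": 0},
  {"offset": [-0.014, 0, 0], "rotation": [0, 0, 0.0], "claw": 0},
  {"offset": [-0.014, 0, 0], "rotation": [0, 0, 0.0], "claw": 0},
])

```text
clock: 38.73
tcp_pos: [0.4777, -0.1482, 0.1384]
orientation: [1.49, -2.766, -0.0]
contact_force: [-2.6, 0.3, -0.7]
grip_width: 0.0255
gripper_force: 69.6
```

```bash
python3 -c "
import meas,tip;meas.run();tip.run()" | grep -E "tcp|stud|leg|bent|0.0(84|78|54)"
```

```text
tcp [-0.1408 -0.0012  0.1384] 0.02554629926113252 [-2.6  0.3 -0.7] 2.79
stud 64 [-0.0964 -0.0137] [-0.105  -0.0217] [-0.0818 -0.0053] 0.145
stud 45 [-0.0941 -0.0187] [-0.1035 -0.0281] [-0.086  -0.0097] 0.1456
top leg 43 x max [-0.0534 -0.0518 -0.0504 -0.049 ] y -0.0129 z 0.1383
    -0.084 7 -0.0148 -0.0111
    -0.078 6 -0.0145 -0.0113
    -0.054 4 -0.0135 -0.0117
top bent 38 x max [-0.0619 -0.0607 -0.0601 -0.059 ] y -0.002 z 0.1385
    -0.084 7 -0.0062 -0.0016
    -0.078 8 -0.0066 -0.0016
scene leg 42 x max [-0.0501 -0.0484 -0.048  -0.0452] y -0.0154 z 0.1395
    -0.084 9 -0.0235 -0.0126
    -0.078 5 -0.0168 -0.0129
    -0.054 3 -0.0162 -0.014
scene bent 26 x max [-0.059  -0.0585 -0.0567 -0.0562] y -0.0033 z 0.1381
    -0.084 4 -0.0055 -0.0014
    -0.078 6 -0.0086 -0.0041
    -0.054 2 0.0003 0.0021
```

Request:
drive_tool([
  {"offset": [-0.004, 0, 0], "rotation": [0, 0, 0.0], "claw": 0},
  {"offset": [-0.007, 0, 0], "rotation": [0, 0, 0.0], "claw": 0},
  {"offset": [-0.007, 0, 0], "rotation": [0, 0, 0.0], "claw": 0},
])

```text
clock: 39.08
tcp_pos: [0.4781, -0.1475, 0.1384]
orientation: [1.49, -2.766, 0.0]
contact_force: [-1.8, -0.2, -0.7]
grip_width: 0.0253
gripper_force: 69.6
```

```bash
python3 -c "
import meas,tip;meas.run();tip.run()" | grep -E "tcp|stud|leg|bent|0.0(90|84|78|72)"
```

```text
tcp [-0.14   -0.0012  0.1384] 0.025301007625943457 [-1.8 -0.2 -0.7] 2.79
stud 65 [-0.0962 -0.0138] [-0.1061 -0.0217] [-0.0834 -0.0032] 0.1453
stud 45 [-0.0943 -0.0187] [-0.1035 -0.0289] [-0.086  -0.0097] 0.1454
top leg 42 x max [-0.0533 -0.0516 -0.0506 -0.0489] y -0.0132 z 0.1381
    -0.084 7 -0.0154 -0.0109
    -0.078 8 -0.0225 -0.0117
    -0.072 6 -0.0152 -0.0115
top bent 38 x max [-0.0601 -0.0589 -0.0581 -0.0573] y -0.0012 z 0.1382
    -0.084 7 -0.0058 -0.0013
    -0.078 7 -0.0076 -0.0033
    -0.072 8 -0.0051 0.0188
scene leg 42 x max [-0.0497 -0.0485 -0.0477 -0.0456] y -0.0154 z 0.1392
    -0.084 10 -0.0246 -0.0119
    -0.078 5 -0.016 -0.0093
    -0.072 6 -0.0153 -0.0127
scene bent 28 x max [-0.0589 -0.0569 -0.0566 -0.0538] y -0.0034 z 0.1382
    -0.084 4 -0.0067 -0.0017
    -0.078 4 -0.0078 -0.0042
    -0.072 6 -0.0085 -0.0028
```

Request:
drive_tool([
  {"offset": [0, 0, 0], "rotation": [0, 0, 0], "claw": 0.5},
  {"offset": [0, 0, 0], "rotation": [0, 0, 0], "claw": 0.5},
  {"offset": [0, 0, 0], "rotation": [0, 0, 0], "claw": 0.5},
  {"offset": [0, 0, 0], "rotation": [0, 0, 0], "claw": 0.5},
  {"offset": [0, 0, 0], "rotation": [0, 0, 0], "claw": 0.5},
  {"offset": [0, 0, -0.1], "rotation": [0, 0, 0], "claw": 0.5},
  {"offset": [0, 0, -0.4], "rotation": [0, 0, 0], "claw": 0.5},
  {"offset": [0.3, 0, -0.8], "rotation": [0, 0, 0], "claw": 0.5},
  {"offset": [0.6, 0, -1], "rotation": [0, 0, 0], "claw": 0.5},
  {"offset": [0.6, 0, -1], "rotation": [0, 0, 0], "claw": 0.5},
  {"offset": [0.6, 0, -1], "rotation": [0, 0, 0], "claw": 0.5},
])

```text
clock: 40.1
tcp_pos: [0.4278, -0.2286, 0.2937]
orientation: [-1.478, 2.767, -0.011]
contact_force: [0.4, -0.5, 0.0]
grip_width: 0.0429
gripper_force: 0.0
```

```bash
python3 - <<'E'
import meas,tip
from geo import *
meas.run(); tip.run()
d=dict(np.load("topc.npz")); W=cloud(d)
for nm,p in(("lpeg",bp(-.0665,.0665)),("rpeg",bp(-.0665,-.0665))):
    m=box(W,p,0.02,0.156,0.18); P=plane(d,m,0.168)[:,:2].astype(np.float32); print(nm,len(P),cv2.minEnclosingCircle(P) if len(P) else 0,p)
L=np.stack([(W[...,:2]-B)@ex,(W[...,:2]-B)@ey,W[...,2]],-1)
m=(L[...,0]>-.18)&(L[...,0]<-.11)&(np.abs(L[...,1])<.03)&(L[...,2]>.128); print("eye",L[m].min(0),L[m].max(0))
m=(np.abs(L[...,0]+.096)<.01)&(np.abs(L[...,1]+.052)<.012)&(L[...,2]>.1); print("tab z",L[m][:,2].mean(),L[m][:,2].std())
E
```

```text
tcp [-0.2353 -0.0038  0.2937] 0.042904901244117125 [ 0.4 -0.5  0. ] 2.93
res (array([7.0000e-04, 2.7400e-02, 1.0359e+00]), array([-0.0042,  0.0002, -0.0035]))
top clip region pts:
-0.164 14 -0.0054 0.0089 0.0015 0.1272 140.0
-0.156 37 -0.0127 0.0143 0.0001 0.1274 146.0
-0.148 18 -0.0138 0.0147 0.0019 0.1295 150.0
-0.14 18 -0.0143 0.0143 -0.0009 0.1321 152.0
-0.132 26 -0.0141 0.0144 0.0002 0.1332 151.0
-0.124 40 -0.0143 0.0113 -0.001 0.1334 152.0
-0.116 42 -0.0302 0.0194 -0.0051 0.1288 132.0
-0.108 91 -0.0344 0.0245 -0.0034 0.1275 156.0
stud 63 [-0.0961 -0.0138] [-0.1045 -0.0217] [-0.0845 -0.0037] 0.1448
scene clip region pts:
-0.164 1 -0.0067 -0.0067 -0.0067 0.1289 146.0
-0.156 25 -0.0127 0.0116 -0.0028 0.1278 146.0
-0.148 26 -0.0162 0.0152 -0.0023 0.128 138.0
-0.14 26 -0.0167 0.0117 -0.0021 0.1293 137.0
-0.132 27 -0.0164 0.0105 -0.0019 0.1312 139.0
-0.124 27 -0.0171 0.014 -0.0052 0.134 150.0
-0.116 13 -0.0166 0.0049 -0.0076 0.1334 156.0
-0.108 53 -0.0335 0.0182 -0.0095 0.1275 154.0
stud 41 [-0.0937 -0.0182] [-0.1018 -0.0272] [-0.086  -0.0097] 0.1455
top leg 30 x max [-0.0603 -0.058 
[... 563 characters left out ...]
-0.0174 -0.0091
    -0.066 5 -0.018 -0.013
    -0.06 3 -0.0183 -0.0161
    -0.054 1 -0.0145 -0.0145
    -0.048 1 -0.0154 -0.0154
scene bent 28 x max [-0.0584 -0.0571 -0.0561 -0.0537] y -0.0043 z 0.1415
    -0.084 4 -0.0068 -0.004
    -0.078 5 -0.0087 -0.005
    -0.072 5 -0.0086 -0.0038
    -0.066 5 -0.0061 -0.0021
    -0.06 7 -0.0041 0.0018
    -0.054 2 0.0011 0.0012
lpeg 52 ((0.46165740489959717, -0.04885026067495346), 0.007570217829197645) [ 0.46207565 -0.04891041]
rpeg 53 ((0.5732166171073914, -0.12258298695087433), 0.007670947350561619) [ 0.57311041 -0.12212435]
eye [-0.16310431 -0.0252456   0.12814838] [-0.11024147  0.01442283  0.14020017]
tab z 0.12441136896456241 0.0020508762343235684
```

Request:
drive_tool([
  {"offset": [0.3, 0, -0.2], "rotation": [0, 0, 0], "claw": 0.5},
  {"offset": [0.3, 0, -0.2], "rotation": [0, 0, 0], "claw": 0.5},
  {"offset": [0.3, 0, -0.2], "rotation": [0, 0, 0], "claw": 0.5},
  {"offset": [0.3, 0, -0.2], "rotation": [0, 0, 0], "claw": 0.5},
  {"offset": [0.3, 0, -0.2], "rotation": [0, 0, 0], "claw": 0.5},
  {"offset": [0.3, 0, -0.2], "rotation": [0, 0, 0], "claw": 0.5},
])

```text
clock: 40.7
tcp_pos: [0.4032, -0.2613, 0.3178]
orientation: [-1.485, 2.768, 0.002]
contact_force: [-0.6, -0.3, -0.8]
grip_width: 0.0425
gripper_force: 0.0
```

```bash
python3 - <<'E'
from geo import *
d=cam("top"); W=cloud(d); L=np.stack([(W[...,:2]-B)@ex,(W[...,:2]-B)@ey,W[...,2]],-1)
for x0 in np.arange(-.166,-.04,.006):
    m=(np.abs(L[...,0]-x0)<.003)&(np.abs(L[...,1]+.0135)<.0025)&(L[...,2]>.118); q=L[m]
    if len(q): print(round(x0,3),len(q),q[:,2].max().round(4),np.median(q[:,2]).round(4))
for b in bushes(d): print(b[2],b[3])
c=B; m=box(W,c,0.05,0.10,0.135); print("lid",np.median(W[m][:,2]))
E
```

```text
-0.154 3 0.1334 0.1315
-0.148 5 0.1349 0.1328
-0.142 4 0.1367 0.1353
-0.136 2 0.1374 0.1358
-0.13 6 0.1386 0.132
-0.124 4 0.1336 0.1314
-0.118 6 0.1375 0.1344
-0.112 7 0.1364 0.1347
-0.106 7 0.1461 0.1369
-0.1 7 0.1486 0.1465
-0.094 8 0.148 0.1471
-0.088 10 0.1455 0.1415
-0.082 10 0.1435 0.1393
-0.076 9 0.1471 0.1437
-0.07 9 0.1464 0.1426
-0.064 10 0.1476 0.1432
-0.058 12 0.1492 0.1357
-0.052 11 0.1499 0.1245
-0.046 9 0.1259 0.122
[ 0.8388 -0.0857  0.03  ] 0.0399
[ 0.8061 -0.2462  0.03  ] 0.0204
[0.5903 0.3915 0.03  ] 0.0379
[0.5051 0.3975 0.03  ] 0.0379
[ 0.1073 -0.6622  0.03  ] 0.0549
lid 0.12205422435018348
```

```bash
python3 -c "
from bench import hand_in; print(hand_in())"
```

```text
the job is handed in; nothing more can be done
None
```

I handed the job in at about 41 s: both bushes are in the barrel, the lid is seated, the ring is shut, the loop is flat over the stud and the R-clip is through the cross-hole. I checked the clip's snap from depth readings only, having used all 14 pictures; the clip hangs about 7° nose-up from play in the hole.

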